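# Load and send a carton of bamboo blanks to the drill bay

## Task

Get the drill station ready for the next batch: lay every loose bamboo blank in the open carton, then roll the loaded carton along the rollers (never lifting it off them) until it is fully home against the end of the bay, and then swing the wooden keeper shut behind it; the keeper starts part-way across the track and must be swung open before the carton can pass. Also push the plywood drilling board square and flush into the corner of the fence, its long side along the longer fence; leave everything else on the bench where it is.

Things in the scene. Friction and masses are not known exactly. Their poses are not given: they have to be found in the camera images.
- track: fixed roller track, 162 mm wide. Origin on the table on its centre line; y runs along the track from the loading end (y = -340 mm) to the bay, z up. Tops of the free rollers 31 mm over the table. Wooden rails 20 mm thick, inner faces at x = +-61 mm, 45 mm high; along the bay (y = 50 to 240 mm, open above) 60 mm high.
- bay_home (a point): where the centre of the carton's underside is when it is fully home: x = 0, y = 140 mm, z = 31 mm in the track's frame. The board closing the bay's end is 65 mm high, its inner face 100 mm further along the track.
- carton: open cardboard carton standing on the rollers, outside 110 mm (x, across the track) by 200 mm (y, along the track) by 50 mm high, walls and floor 4 mm, 250 g. Origin at the centre of its underside, axes along those of the track.
- keeper (a joint): angle of the keeper, a dark wooden bar (12 mm wide, 47 to 65 mm over the table, reaching 132 mm from its hinge) on a stiff upright hinge on the robot-side rail. 0 = open, lying along the rail towards the loading end, clear of the carton; 1.57 = shut, across the track behind the carton (stop at 1.6); grows anticlockwise from above; stays where left.
- keeper_peg (a point): centre of the top of the keeper's upright round peg, 16 mm in diameter, 50 mm tall (65 to 115 mm over the table), 110 mm from the hinge axis; the peg is what one takes hold of.
- keeper_pivot (a point): hinge axis of the keeper, at the bar's underside, 47 mm over the table; at x = -72 mm, y = 24 mm of the track's frame.
- fence: fixed L-shaped dark wooden fence, 30 mm high, 16 mm thick. Origin on the table at the inner corner. The longer fence runs along +x (130 mm), inner face at y = 0; the shorter along -y (115 mm), inner face at x = 0. The board belongs in x > 0, y < 0: flush, its origin is at x = 60 mm, y = -45 mm, axes parallel.
- board: plywood drilling board lying flat on the bench, 120 mm (x) by 90 mm (y) by 24 mm thick, 250 g. Origin at the centre of its underside.
- blank0: bamboo blank, a rounded bar 80 mm long (its x) by 20 mm wide (y) by 22 mm high, 35 g, with one darker node line; origin at the centre of its underside. May be absent.
- blank1: bamboo blank, a rounded bar 80 mm long (its x) by 20 mm wide (y) by 22 mm high, 35 g, with one darker node line; origin at the centre of its underside. May be absent.
- blank2: bamboo blank, a rounded bar 80 mm long (its x) by 20 mm wide (y) by 22 mm high, 35 g, with one darker node line; origin at the centre of its underside. May be absent.
- blank3: bamboo blank, a rounded bar 80 mm long (its x) by 20 mm wide (y) by 22 mm high, 35 g, with one darker node line; origin at the centre of its underside. May be absent.
- cup: bystander: bamboo cup 52 mm across, 50 mm high; origin at its underside; leave it alone.
- tape: bystander: roll of paper tape 64 mm across, 18 mm high; origin at its underside; leave it alone.
- awl: bystander: screwdriver-like awl 160 mm long; origin at its underside; leave it alone.
- brush: bystander: hand brush 140 mm long; origin at its underside; leave it alone.
- block: bystander: cork block 50 x 90 x 35 mm; origin at its underside; leave it alone.
Mind the look-alikes: they are no part of the job. Several things have the shape of the board; the one meant has the colours described above. What is shaped like the blank2 but blue is not meant.

How it is judged:
By the outcome, as a careful person would: the job done as asked, in the order asked, and still so for the second after the job is handed in, with the robot touching nothing.
Of blank0, blank1, blank2, blank3 only 3 to 4 are there at a start; the rules pass over those that are not, and their reading is None.
At some moment in a run one of blank0, blank1, blank2, blank3, board may be knocked a few centimetres aside while the robot is not near it.
Once in a run the grip may slacken for a moment while it holds something.
It also fails if it takes over 200 s, if anything falls off the work surface, if the arm or the gripper's body presses on something with over 40 N, if the wrist force passes 120 N, or if a joint passes its speed limit or range.

## Robot

A 6-joint arm with a two-finger parallel gripper is mounted at the origin on the work surface. World frame = base frame: x ahead of the robot, y to its left, z up, the work surface at z = 0. Lengths are in mm, angles in degrees, forces in N, time in s.
With the tool pointing down it reaches from about 350 to 850 mm from the base axis. Payload 8.1 kg.
Tool frame: the origin (TCP) lies on the centre line of the jaws, within the pads' length; the fingertips stand 14 mm ahead of it and the grasp point (between the pads) lies 5 mm behind it; z points along the fingers, y is the line along which they close (so a half turn about z gives the same grasp; the last joint's range is limited). The gripper opens to 85 mm and grips with 20 to 120 N. Pads are 22 mm wide; open, the fingers measure 114 mm over their backs; the gripper's body (76 mm by 85 mm) begins 54 mm behind the grasp point. The pads swing forward as they close: fully open they stand 13 mm farther back than shut.
Start: joints at [-79.836, 7.471, 85.268, -0, 87.261, -4.893], TCP at [155.892, -579.399, 245.292] pointing down, gripper open.
Joint ranges: [-169.43, 169.43], [-51.17, 129.36], [1.28, 143.12], [-76.62, 256.62], [0, 156.53], [-152.29, 152.29]. Speed limits (degrees/s): [136.94, 136.94, 159.86, 180, 180, 180].

## Interface

Orientations are given as [roll, pitch, yaw] about the fixed x, y, z axes, in that order (R = Rz(yaw) Ry(pitch) Rx(roll)).
In Python, from bench import sense, snapshot, camera_info, hand_in gives the robot as it stands. The module is installed in compiled form; this text tells all that it offers.
- The arm moves only by the tool apply_moves, never from a script. Its argument "deltas" is a list of rows, each a list of 7 numbers: the shift along the tool's x, y, z scaled (see below), then the turn, a rotation vector about the tool's x, y, z scaled (see below), then the opening, from 0 (shut) to 1 (fully open). In form: [[dx, dy, dz, ax, ay, az, claw], ...]. A call has 1 to 8 rows; each row shifts and turns the commanded pose from where the row before left it, along the tool's axes as they then stand; what a row does not reach is not made up. The controller multiplies each number of a shift by 0.03 m and each number of a turn by 0.08 rad. A row lasts 1/8 s, in which the tool goes at most 62.5 mm and 10.7 degrees, less where a joint would pass 70% of its speed; a pose out of reach is approached as far as the arm can. A call with a number of a shift or a turn outside -1 to 1 is refused whole. A call with a gripper value outside its range is refused whole. The fingers move at their own pace and stop on an object; "grip_force" is the grip in N (left out, the last holds). Time passes only in rows, so rows that do not move let the fingers close. It gives the time, the measured TCP pose, the force, the opening and the grip force at its end, in the units of the state.
- sense(): the state, without advancing time (a new reading comes with each control period).
- snapshot(name): name is "side" or "top" or "wrist"; returns the picture (384x512x3 uint8, red, green, blue); there is no depth.
- camera_info(name): a dict with "vertical_fov" (degrees; the focal length in pixels is half the picture's height over the tangent of half this angle, whatever the lens; pixels are square), "cx", "cy" (the principal point, pixels), "origin" and "rotation" of the camera in the world; the wrist camera has in their place "tool_from_camera" (4x4, takes a point from camera to tool coordinates, whose origin is the TCP and whose axes are the flange's). Camera axes: x right, y up, looking along -z (the intrinsics and any distortion apply to the point x, -y, -z); pixel columns grow to the right and rows downward; lengths in mm; the calibration is good to about 2 mm. A picture is of the moment at which its call begins: read the wrist's pose just before it. camera_info takes no time and is no camera call.
- hand_in(): hands the job in; it is judged then, once.
The state is a dict: "time": time; "joint_pos": joint angles; "qd": joint speeds; "joint_efforts": joint torques, N m; "tool_pos": TCP position; "tcp_rot": TCP orientation; "ft_force": force on the tool from outside, world axes, zero at the start; "wrist_torque": the same for the moment, N m; "finger_gap": finger opening in mm; "grip_force": force on a finger pad.
Only numpy, scipy, OpenCV 4.12 (cv2) and the standard library are available. Lean on these libraries where they do the work, as an engineer would, in place of code of your own. Each camera call takes 0.05 s, during which the arm holds its last target. There are 200 camera calls.

## Working session

There is one attempt and no reset: what is moved stays moved. The work goes in short steps, Python scripts to look and compute and a tool call to move; the robot and the scene stay as the last step left them, time stands still between calls to the robot, and variables do not carry over. Pictures are saved under pics/ and viewed, at most 14 in all, crops included, and the job is handed in when it is done.

Besides the shell and the picture viewer there is one more tool, called as name([rows], argument=value, ...), one row to a line, values as JSON. apply_moves: Moves the arm, as the interface text tells. Its arguments: {"type":"object","properties":{"deltas":{"type":"array"},"grip_force":{"type":"number"}},"required":["deltas"]}

```bash
mkdir -p pics; ls
python3 - <<'E'
from bench import *
import cv2
for n in("top","side","wrist"):
    print(n,camera_info(n))
    cv2.imwrite(f"pics/{n}0.png",cv2.resize(snapshot(n)[:,:,::-1],(800,600),interpolation=cv2.INTER_CUBIC))
    cv2.imwrite(f"{n}0.png",snapshot(n)[:,:,::-1])
print(sense())
E
```

```text
pics
top {'vertical_fov': 43.71791675351028, 'cx': 263.1016222513595, 'cy': 195.61383070090804, 'origin': array([ 318.61697303,   25.64915388, 1477.08925442]), 'rotation': array([  2.94378694,  -0.28451314, -88.49312791])}
side {'vertical_fov': 42.09993154782591, 'cx': 257.1149957687456, 'cy': 201.3498036024551, 'origin': array([ 176.62547484, 1035.67505278, 1038.05830175]), 'rotation': array([ 4.76904944e+01,  1.54047582e-03, -1.68139143e+02])}
wrist {'vertical_fov': 62.78086130886198, 'cx': 260.164257740032, 'cy': 191.72082907266395, 'tool_from_camera': array([[ 5.79799027e-04,  9.64252727e-01,  2.64983664e-01,
         6.82893094e+01],
       [ 9.99999829e-01, -5.80220037e-04, -7.66846330e-05,
         1.78605420e-02],
       [ 7.98054648e-05,  2.64983663e-01, -9.64252898e-01,
        -1.29553084e+02],
       [ 0.00000000e+00,  0.00000000e+00,  0.00000000e+00,
         1.00000000e+00]])}
{'time': 0.3, 'joint_pos': array([-7.98342600e+01,  7.48721102e+00,  8.52878313e+01, -7.73357791e-04,
        8.72599088e+01, -4.89382524e+00]), 'qd': array([-0.02353198, -0.11536178, -0.21120736, -0.10242839,  0.0240912 ,
       -0.00721378]), 'joint_efforts': array([ 1.09049099e-04, -5.68577135e+01, -5.00031996e+01, -2.10935586e-04,
        8.33852420e-03,  2.14559907e-05]), 'tool_pos': array([ 155.87457324, -579.23214525,  244.93265448]), 'tcp_rot': array([-1.79965110e+02, -2.21203479e-03,  1.50596018e+01]), 'ft_force': array([-0.50502997,  0.19674327, -0.40867425]), 'wrist_torque': array([-0.0272462 ,  0.05857207,  0.02041452]), 'grip_force': 0.0, 'finger_gap': 85.31786446599871}
```

View pics/top0.png

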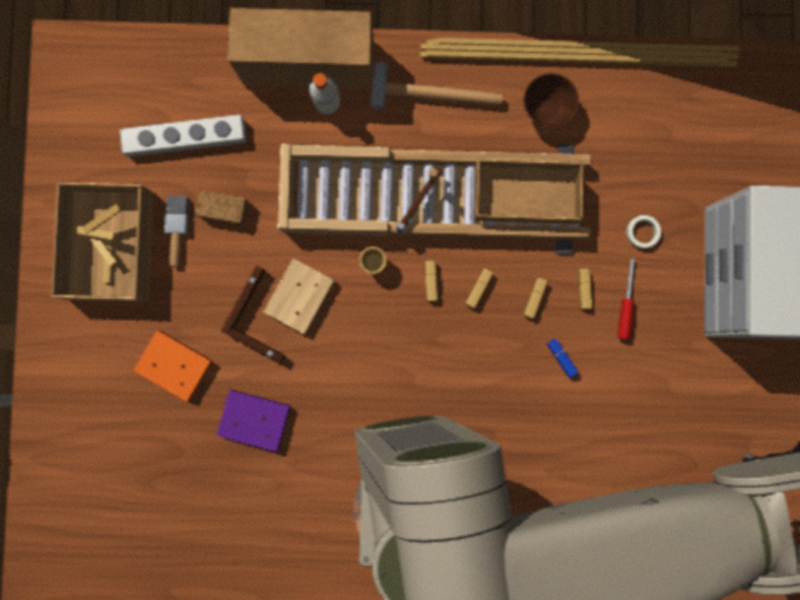

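View pics/side0.png

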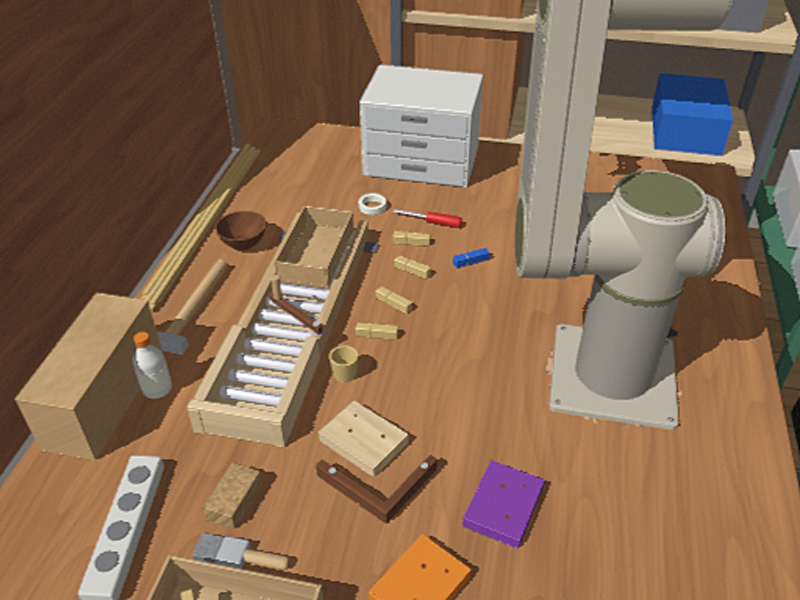

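Top view (800x600): four yellow bamboo blanks lie at (432,282), (480,289), (536,299) and (586,289). The look-alikes are the blue bar (563,358) and the sticks in a side tray (105,240). The plywood board is at (300,297), against the orange (173,366) and purple (255,421) ones. The fence corner is at (228,330), the carton at (530,192) and the keeper at (418,200), part-way across the track. The side view agrees.

```bash
cat > h.py <<'E'
import numpy as np, cv2
from bench import *
from scipy.spatial.transform import Rotation as Ro
def eul(r): return Ro.from_euler('xyz',r,degrees=True).as_matrix()
def cam(n,s=None):
    i=camera_info(n); f=192/np.tan(np.radians(i['vertical_fov']/2))
    if n=='wrist':
        s=s or sense(); T=np.eye(4); T[:3,:3]=eul(s['tcp_rot']); T[:3,3]=s['tool_pos']
        T=T@i['tool_from_camera']; return f,i['cx'],i['cy'],T[:3,:3],T[:3,3]
    return f,i['cx'],i['cy'],eul(i['rotation']),np.array(i['origin'])
def ray(c,p):
    f,cx,cy,R,o=c; p=np.atleast_2d(np.asarray(p,float))
    d=np.c_[(p[:,0]-cx)/f,-(p[:,1]-cy)/f,-np.ones(len(p))]@R.T
    return o,d
def plane(c,p,z):
    o,d=ray(c,p); return o+d*((z-o[2])/d[:,2])[:,None]
def proj(c,P):
    f,cx,cy,R,o=c; q=(np.atleast_2d(P)-o)@R; return np.c_[cx-f*q[:,0]/q[:,2],cy+f*q[:,1]/q[:,2]]
def tri(c1,p1,c2,p2):
    o1,d1=ray(c1,p1);o2,d2=ray(c2,p2);out=[]
    for a,b in zip(d1,d2):
        t=np.linalg.lstsq(np.c_[a,-b],o2-o1,rcond=None)[0]
        A,B=o1+a*t[0],o2+b*t[1]; out.append(np.r_[(A+B)/2,np.linalg.norm(A-B)])
    return np.array(out)
def blobs(img,lo,hi,amin=60,amax=1e5):
    hsv=cv2.cvtColor(img,cv2.COLOR_RGB2HSV); m=cv2.inRange(hsv,np.array(lo),np.array(hi))
    m=cv2.morphologyEx(m,cv2.MORPH_OPEN,np.ones((2,2),np.uint8))
    cs,_=cv2.findContours(m,cv2.RETR_EXTERNAL,cv2.CHAIN_APPROX_NONE)
    return [c for c in cs if amin<cv2.contourArea(c)<amax],m
E
python3 - <<'E'
from h import *
for n in("top","side"):
    im=cv2.imread(n+"0.png")[:,:,::-1].copy(); hsv=cv2.cvtColor(im,cv2.COLOR_RGB2HSV)
    pts={"top":[(432,275),(480,285),(536,299),(300,290),(400,350),(240,310),(373,275),(530,200),(412,210)],"side":[(410,238),(395,298),(360,435),(480,350),(340,485)]}[n]
    for p in pts: print(n,p,hsv[int(p[1]*.64),int(p[0]*.64)])
    cs,m=blobs(im,(17,60,110),(30,170,255),40)
    for c in cs:
        r=cv2.minAreaRect(c); print(n,np.round(r[0],1),np.round(r[1],1),round(r[2]),cv2.contourArea(c), np.round(plane(cam(n),r[0],22)[0]))
E
```

```text
top (432, 275) [ 19 135 185]
top (480, 285) [ 19 133 190]
top (536, 299) [ 19 132 186]
top (300, 290) [ 17 103 201]
top (400, 350) [ 11 166 135]
top (240, 310) [ 10 156  59]
top (373, 275) [ 12 169 107]
top (530, 200) [ 15 131 161]
top (412, 210) [ 10 148  81]
top [343.2 191.2] [ 7.  25.6] 18 145.5 [ 413. -223.   22.]
top [375.1 185.5] [25.2  7.2] 87 153.5 [ 434. -320.   22.]
top [307.3 185.1] [ 6.6 25.9] 29 142.0 [ 429. -113.   22.]
top [191.7 190.5] [29.1 38.9] 28 987.0 [404. 238.  22.]
top [276.4 180.4] [25.1  6.5] 86 136.0 [441. -19.  22.]
top [230.5 144.5] [ 7. 35.] 90 165.0 [548. 124.  22.]
top [198.5 143.5] [ 7. 25.] 90 104.5 [548. 222.  22.]
top [ 62.1 156. ] [25.3 49.5] 3 404.5 [498. 637.  22.]
top [213.5 121. ] [67.3 52.6] 2 421.0 [619. 178.  22.]
top [338.1  32.2] [136.1  11.7] 1 1207.0 [ 907. -199.   22.]
side (410, 238) [ 21 104 186]
side (395, 298) [ 21 103 206]
side (360, 435) [ 19  74 213]
side (480, 350) [ 13 135 180]
side (340, 485) [ 12 137 104]
side [155.  376.3] [99.4 23. ] 10 1216.0 [508. 545.  22.]
side [170.4 358.6] [28.   8.4] 11 189.5 [489. 497.  22.]
side [
[... 179 characters left out ...]
.3] [27.   9.1] 6 207.5 [442.  -0.  22.]
side [251.9 192.2] [24.1  8.5] 27 174.5 [430. -95.  22.]
side [129.1 186.1] [ 5.3 46.8] 36 157.0 [813. -44.  22.]
side [264.3 171.3] [22.9  8.3] 21 159.0 [ 413. -203.   22.]
side [264.  153.2] [22.6  8. ] 5 154.5 [ 433. -298.   22.]
side [218.  174.3] [ 9.3 70.8] 22 217.5 [ 556. -158.   22.]
side [173.  205.7] [ 66.  164.4] 18 3406.5 [649.  14.  22.]
side [ 75.1 197.6] [ 61.4 205.6] 27 4261.5 [953.  41.  22.]
side [331.9  84.8] [10.2 16.1] 17 118.5 [ 253. -809.   22.]
side [432.9  84.7] [105.2  41.9] 9 1781.0 [-149. -894.   22.]
side [301.   13.5] [15. 84.] 90 602.0 [  480. -1513.    22.]
side [449.5  19.5] [ 29. 121.] 90 1259.0 [ -264. -1591.    22.]
```

View pics/wrist0.png

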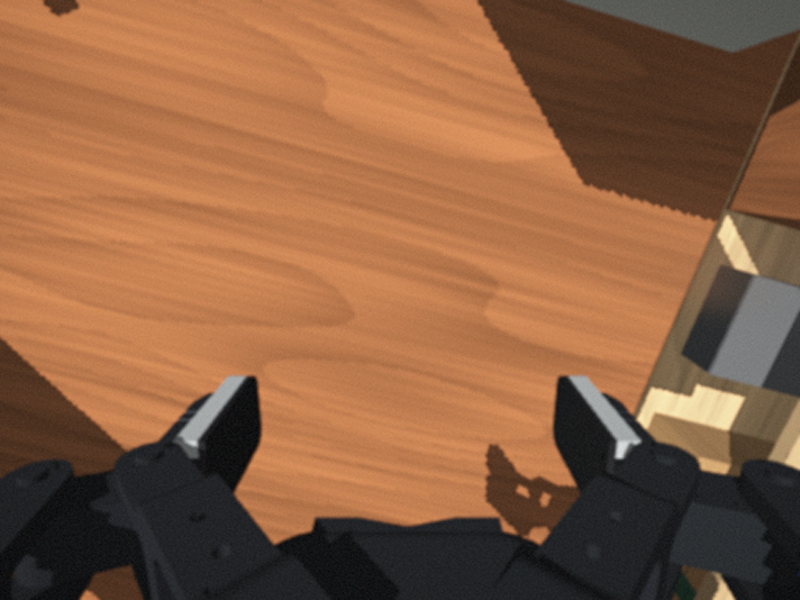

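The wrist view shows only bare table and the cabinet edge. I'll move over the work area at yaw 0 for a close look.

apply_moves([
  [0, 0, -0.8, 0, 0, 0.82, 1],
  [0, 0, -0.8, 0, 0, 0.82, 1],
  [0, 0, -0.8, 0, 0, 0.82, 1],
  [0, 0, -0.6, 0, 0, 0.82, 1],
  [0.3, -1, 0, 0, 0, 0, 1],
  [0.3, -1, 0, 0, 0, 0, 1],
  [0.4, -1, 0, 0, 0, 0, 1],
  [0.6, -1, 0, 0, 0, 0, 1],
])

```text
time: 1.3
tool_pos: [203.9, -458.4, 335.3]
tcp_rot: [180.0, 0.0, -0.0]
ft_force: [0.1, -0.7, -0.6]
finger_gap: 85.3
grip_force: 0.0
```

apply_moves([
  [0.8, -1, 0, 0, 0, 0, 1],
  [0.8, -1, 0, 0, 0, 0, 1],
  [0.8, -1, 0, 0, 0, 0, 1],
  [0.8, -1, 0, 0, 0, 0, 1],
  [0.8, -1, 0, 0, 0, 0, 1],
  [0.8, -1, 0, 0, 0, 0, 1],
  [0.8, -1, 0, 0, 0, 0, 1],
  [0.8, -1, 0, 0, 0, 0, 1],
])

```text
time: 2.3
tool_pos: [396.4, -218.2, 335.4]
tcp_rot: [180.0, -0.0, 0.0]
ft_force: [0.1, 0.1, -0.4]
finger_gap: 85.5
grip_force: 0.0
```

apply_moves([
  [0.8, -0.6, 0, 0, 0, 0, 1],
  [0.8, -0.6, 0, 0, 0, 0, 1],
  [0.8, -0.6, 0, 0, 0, 0, 1],
  [0, 0, 0, 0, 0, 0, 1],
  [0, 0, 0, 0, 0, 0, 1],
])

```text
time: 2.92
tool_pos: [467.4, -165.5, 335.2]
tcp_rot: [180.0, 0.0, 0.0]
ft_force: [-0.7, -0.1, 0.3]
finger_gap: 85.3
grip_force: 0.0
```

Run:
```python
from h import *
s=sense(); im=snapshot("wrist"); cv2.imwrite("w1.png",im[:,:,::-1]); np.save("w1.npy",[s['tool_pos'],s['tcp_rot']])
print(s['tool_pos'],s['tcp_rot'],s['time'],s['ft_force'])
cv2.imwrite("pics/w1.png",cv2.resize(im[:,:,::-1],(800,600),interpolation=cv2.INTER_CUBIC))
```

```text
[ 467.37005418 -165.50536574  335.19484554] [1.79989060e+02 3.20042239e-02 3.67989744e-02] 2.925 [-0.67046275 -0.07233212  0.29816369]
```

View pics/w1.png

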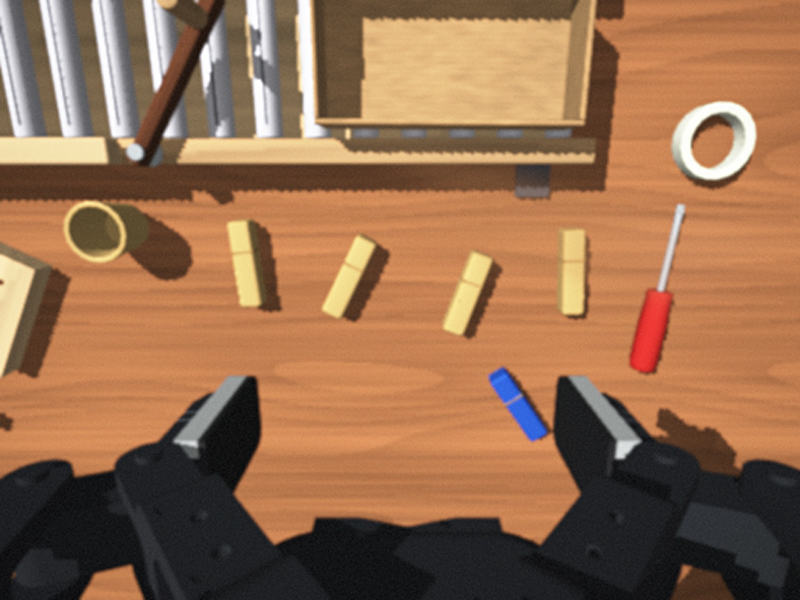

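The wrist view at 800x600 shows four bamboo blanks with node lines at (245,263), (350,276), (468,293) and (572,272). The blue look-alike is at (518,405), the cup at (95,232), the tape and awl sit on the right, the carton is at (455,60) and the keeper hinge at (137,152). I'll take a second wrist view to triangulate.

apply_moves([
  [0.8, -0.5, 0, 0, 0, 0, 1],
  [0.8, -0.5, 0, 0, 0, 0, 1],
  [0.8, -0.5, 0, 0, 0, 0, 1],
  [0.6, -0.5, 0, 0, 0, 0, 1],
  [0, 0, 0, 0, 0, 0, 1],
  [0, 0, 0, 0, 0, 0, 1],
])

```text
time: 3.72
tool_pos: [557.1, -106.1, 335.4]
tcp_rot: [180.0, 0.0, -0.0]
ft_force: [-0.3, 1.0, -0.5]
finger_gap: 85.4
grip_force: 0.0
```

```bash
cat >> h.py <<'E'
def shot(k):
    s=sense(); im=snapshot("wrist"); cv2.imwrite(f"{k}.png",im[:,:,::-1]); np.save(f"{k}.npy",[s['tool_pos'],s['tcp_rot']])
    cv2.imwrite(f"pics/{k}.png",cv2.resize(im[:,:,::-1],(800,600),interpolation=cv2.INTER_CUBIC)); return im
def load(k):
    p,r=np.load(f"{k}.npy"); return cv2.imread(f"{k}.png")[:,:,::-1].copy(),cam("wrist",dict(tool_pos=p,tcp_rot=r))
def blanks(im,c,z=22,lo=(20,70,120),hi=(30,200,255)):
    out=[]
    for k in blobs(im,lo,hi,400,3000)[0]:
        w=cv2.minAreaRect(plane(c,k[:,0,:],z)[:,:2].astype(np.float32)); (x,y),(a,b),t=w
        if a<b: a,b,t=b,a,t-90
        t=(t+90)%180-90
        out.append((x,y,a,b,t,cv2.minAreaRect(k)[0]))
    return out
E
python3 - <<'E'
from h import *
shot("w2")
for k in("w1","w2"):
    im,c=load(k)
    for b in blanks(im,c): print(k,np.round(b[:5],1),np.round(b[5],1))
E
```

```text
w1 [407.8 206.9  84.   23.8 -26.1] [  6.  194.6]
w1 [ 418.2 -222.2   77.5   19.8  -19.2] [299.4 188.4]
w1 [ 434.3 -112.5   78.7   18.3  -26.3] [223.8 177.4]
w1 [446.  -17.6  77.8  18.5   4.7] [156.9 169. ]
w1 [546.4 150.   74.2  16.8 -89.9] [27.  96.5]
w2 [391.3 214.1 118.6  29.9 -31.1] [ 54.4 260.2]
w2 [ 420.1 -221.4   80.2   23.3  -19.4] [335.6 244.1]
w2 [ 434.8 -111.9   78.8   19.8  -26.7] [264.4 234.9]
w2 [414.8 258.7 118.7  53.2 -27.9] [ 20.6 245.7]
w2 [ 440.3 -317.1   81.6   23.     4.5] [399.8 231.5]
w2 [446.9 -17.5  79.1  17.9   4.5] [201.5 227.2]
w2 [537.8 178.7 179.4  18.9 -90. ] [ 62.  168.5]
w2 [693.7 161.7 144.3  18.  -90. ] [55.  50.5]
```

View pics/w2.png

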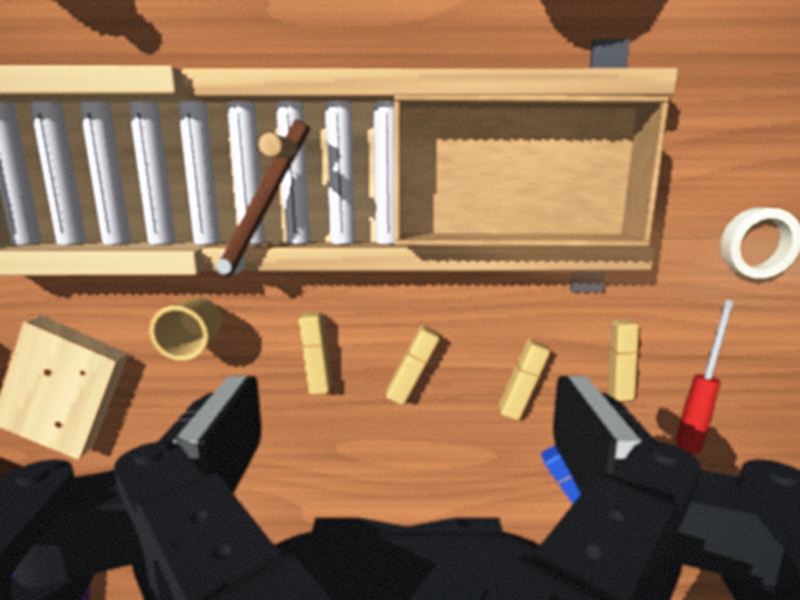

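View w2 shows the carton rim corners at (397,97), (668,97), (397,243) and (650,243), the keeper hinge at (224,267), the peg at (270,144) and the rail step at (197,250). The board is at (62,385).

```bash
python3 - <<'E'
from h import *
_,c1=load("w1");_,c2=load("w2");ct=cam("top")
s=.64
print("blanks tri",np.round(tri(c1,[[299.4,188.4],[223.8,177.4],[156.9,169]],c2,[[335.6,244.1],[264.4,234.9],[201.5,227.2]]),1))
print("hinge,rimNL,rimNR",np.round(tri(c1,np.array([[137,152],[315,122],[585,124]])*s,c2,np.array([[224,267],[396,243],[651,243]])*s),1))
print("rim z81",np.round(plane(c2,np.array([[396,97],[669,97],[651,243],[396,243]])*s,81),1))
print("railtop45 near edge out/in, far in/out", np.round(plane(c2,np.array([[655,270],[655,263],[677,92],[677,68],[300,270],[300,246],[300,70],[300,96]])*s,45),1))
print("step60",np.round(plane(c2,np.array([[197,273],[197,252],[175,92],[173,66]])*s,60),1))
print("peg115",np.round(plane(c2,np.array([[271,144]])*s,115),1),"hinge66",np.round(plane(c2,np.array([[224,267]])*s,66),1), "tip 65",np.round(plane(c2,np.array([[301,124]])*s,65),1))
print("peg tri top/w2",np.round(tri(ct,np.array([[434,173]])*s,c2,np.array([[271,144]])*s),1))
E
python3 - <<'E'
import cv2
im=cv2.imread('w2.png')[60:200,120:270]
cv2.imwrite('pics/c1.png',cv2.resize(im,(640,600),interpolation=cv2.INTER_CUBIC))
E
```

```text
blanks tri [[ 4.167e+02 -2.234e+02  1.410e+01  0.000e+00]
 [ 4.344e+02 -1.125e+02  1.910e+01  2.000e-01]
 [ 4.469e+02 -1.690e+01  1.950e+01  4.000e-01]]
hinge,rimNL,rimNR [[ 544.2   43.7   68.1    1.1]
 [ 565.6  -97.6   80.     0. ]
 [ 565.  -298.3   78.5    1.7]]
rim z81 [[ 672.5  -98.2   81. ]
 [ 672.6 -296.8   81. ]
 [ 565.8 -297.8   81. ]
 [ 565.8  -97.6   81. ]]
railtop45 near edge out/in, far in/out [[ 536.6 -322.4   45. ]
 [ 542.8 -321.6   45. ]
 [ 680.7 -320.5   45. ]
 [ 698.2 -318.    45. ]
 [ 536.5  -13.1   45. ]
 [ 557.6  -14.3   45. ]
 [ 696.7  -22.3   45. ]
 [ 677.7  -21.2   45. ]]
step60 [[537.1  70.4  60. ]
 [555.   68.4  60. ]
 [678.6  71.3  60. ]
 [696.9  70.5  60. ]]
peg115 [[638.6 -13.8 115. ]] hinge66 [[543.5  44.9  66. ]] tip 65 [[655.2 -24.8  65. ]]
peg tri top/w2 [[637.1 -14.  111.    4.1]]
```

View pics/c1.png

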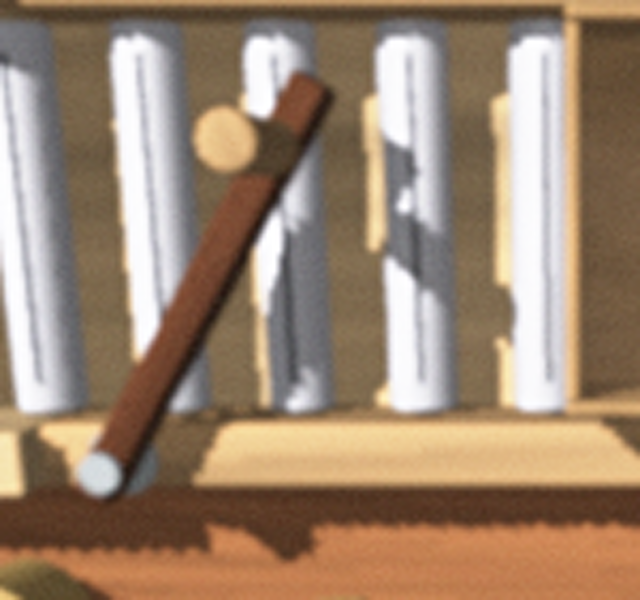

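Track: centre line x≈617, y origin≈20, yaw≈0, from the hinge, rail step and loading end agreeing. The triangulated rim is at z≈80 and the blanks at about 19, both consistent with the text. The keeper is at about 1.0 rad. First blank: (434.5,-112), yaw -26.5.

apply_moves([
  [-0.82, 0.04, 0.8, 0, 0, 0, 0.5],
  [-0.82, 0.04, 0.8, 0, 0, 0, 0.5],
  [-0.82, 0.04, 0.8, 0, 0, 0, 0.5],
  [-0.82, 0.04, 0.8, 0, 0, 0, 0.5],
  [-0.82, 0.04, 0.8, 0, 0, 0, 0.5],
  [0, 0, 0.6, 0, 0, 0.965, 0.5],
  [0, 0, 0.6, 0, 0, 0.965, 0.5],
  [0, 0, 0.6, 0, 0, 0.965, 0.5],
], grip_force=40)

```text
time: 4.78
tool_pos: [434.2, -112.0, 161.1]
tcp_rot: [180.0, -0.1, -13.5]
ft_force: [-0.4, -0.8, -0.5]
finger_gap: 42.3
grip_force: 0.0
```

apply_moves([
  [0, 0, 0.6, 0, 0, 0.965, 0.5],
  [0, 0, 0.6, 0, 0, 0.965, 0.5],
  [0, 0, 0.4, 0, 0, 0.965, 0.5],
  [0, 0, 0.5, 0, 0, 0, 0.5],
  [0, 0, 0, 0, 0, 0, 0.5],
  [0, 0, 0, 0, 0, 0, 0.5],
])

```text
time: 5.52
tool_pos: [434.9, -111.5, 98.8]
tcp_rot: [-180.0, -0.0, -26.5]
ft_force: [-0.2, 0.5, 0.5]
finger_gap: 43.0
grip_force: 0.0
```

Run:
```python
from h import *
s=sense();print(s['tool_pos'],s['tcp_rot'],s['finger_gap']); im=shot("w3"); c=load("w3")[1]
for b in blanks(im,c): print(np.round(b[:5],1),np.round(b[5],1))
```

```text
[ 434.87253087 -111.54216226   98.76414922] [-1.79997188e+02 -3.24733818e-02 -2.64758505e+01] 42.984557369579754
[452.6 -16.1  66.1  19.3   4.5] [128.7 241.6]
[ 421.4 -104.8   49.7   18.7  -27. ] [261.5 227. ]
[ 457.  -122.7   27.3   18.3  -26.4] [261.5 172. ]
[ 405.8 -213.8   49.9   25.2  -19.1] [416.9 178.4]
[ 443.4 -227.1   27.8   25.1  -18. ] [417.7 118.9]
[557.3 -44.5 127.8  10.3 -89.7] [80.9 83.4]
[ 548.  -106.8  141.9   10.   -89.8] [175.7  49.5]
```

View pics/w3.png

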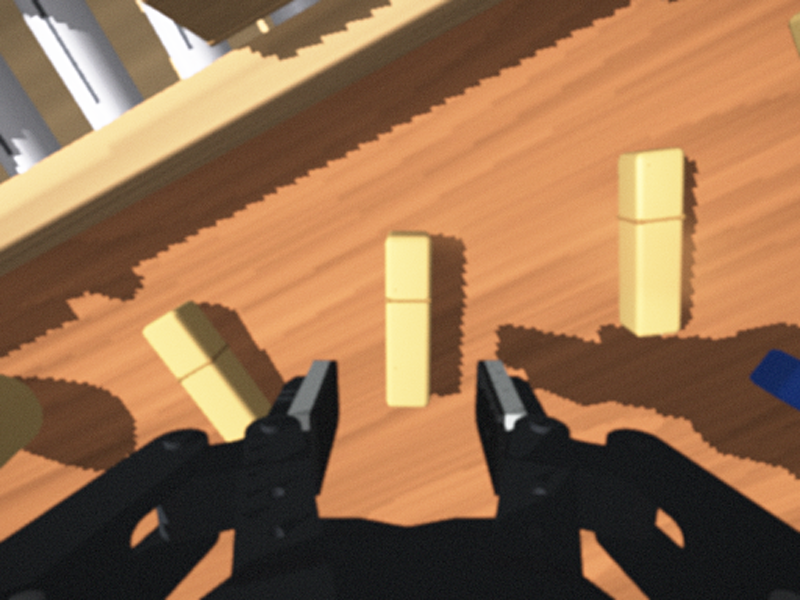

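The crop-like close view confirms it: a bamboo blank with a node line at (407,320), straight and centred between the fingers. I'll descend and grip.

apply_moves([
  [0, 0, 0.8, 0, 0, 0, 0.5],
  [0, 0, 0.8, 0, 0, 0, 0.5],
  [0, 0, 0.8, 0, 0, 0, 0.5],
  [0, 0, 0.26, 0, 0, 0, 0.5],
  [0, 0, 0, 0, 0, 0, 0.1],
  [0, 0, 0, 0, 0, 0, 0],
  [0, 0, 0, 0, 0, 0, 0],
  [0, 0, 0, 0, 0, 0, 0],
])

```text
time: 6.58
tool_pos: [435.4, -111.5, 19.4]
tcp_rot: [-180.0, -0.1, -26.5]
ft_force: [-0.7, -0.1, 4.3]
finger_gap: 19.4
grip_force: 41.5
```

apply_moves([
  [0, 0, -0.6, 0, 0, 0, 0],
  [0, 0, -0.8, 0, 0, -0.965, 0],
  [0, 0, -0.8, 0, 0, -0.965, 0],
  [0, 0, -0.8, 0, 0, -0.965, 0],
  [0, 0, -0.8, 0, 0, -0.965, 0],
  [0, 0, -0.8, 0, 0, -0.965, 0],
  [0, 0, 0, 0, 0, -0.965, 0],
  [0, 0, 0, 0, 0, 0, 0],
])

```text
time: 7.58
tool_pos: [434.8, -111.3, 156.8]
tcp_rot: [180.0, -0.0, -0.0]
ft_force: [0.0, 0.3, -0.9]
finger_gap: 18.6
grip_force: 41.0
```

apply_moves([
  [0.87, 0.127, 0, 0, 0, 0, 0],
  [0.87, 0.127, 0, 0, 0, 0, 0],
  [0.87, 0.127, 0, 0, 0, 0, 0],
  [0.87, 0.127, 0, 0, 0, 0, 0],
  [0.87, 0.127, 0, 0, 0, 0, 0],
  [0.87, 0.127, 0, 0, 0, 0, 0],
  [0.87, 0.127, 0, 0, 0, 0, 0],
  [0, 0, 0, 0, 0, 0, 0],
])

```text
time: 8.57
tool_pos: [618.0, -137.9, 155.3]
tcp_rot: [-180.0, 0.1, -0.1]
ft_force: [-1.1, -0.2, -1.6]
finger_gap: 18.6
grip_force: 41.0
```

apply_moves([
  [0, 0, 0.7, 0, 0, 0, 0],
  [0, 0, 0.7, 0, 0, 0, 0],
  [0, 0, 0.7, 0, 0, 0, 0],
  [0, 0, 0.7, 0, 0, 0, 0],
  [0, 0, 0.3, 0, 0, 0, 0],
  [0, 0, 0.2, 0, 0, 0, 0],
  [0, 0, 0, 0, 0, 0, 0],
])

```text
time: 9.45
tool_pos: [617.5, -137.9, 57.5]
tcp_rot: [180.0, -0.0, 0.0]
ft_force: [-0.2, 0.1, 0.4]
finger_gap: 19.1
grip_force: 41.0
```

apply_moves([
  [0, 0, 0.08, 0, 0, 0, 0],
  [0, 0, 0, 0, 0, 0, 0.2],
  [0, 0, 0, 0, 0, 0, 0.32],
  [0, 0, 0, 0, 0, 0, 0.32],
  [0, 0, -0.6, 0, 0, 0, 0.32],
  [0, 0, -0.9, 0, 0, 0, 0.32],
  [0, 0, -0.9, 0, 0, 0, 0.5],
  [0, 0, -0.9, 0, 0, 0, 0.5],
])

```text
time: 10.45
tool_pos: [617.8, -138.0, 156.7]
tcp_rot: [180.0, -0.1, 0.0]
ft_force: [-0.2, 0.1, -0.4]
finger_gap: 42.6
grip_force: 0.0
```

apply_moves([
  [-0.83, 0.35, 0, 0, 0, 0, 0.5],
  [-0.83, 0.35, 0, 0, 0, 0, 0.5],
  [-0.83, 0.35, 0, 0, 0, 0, 0.5],
  [-0.83, 0.35, 0, 0, 0, 0, 0.5],
  [-0.83, 0.35, 0, 0, 0, 0, 0.5],
  [-0.83, 0.35, 0, 0, 0, 0, 0.5],
  [-0.83, 0.35, 0, 0, 0, 0, 0.5],
  [-0.83, 0.35, 0, 0, 0, 0, 0.5],
])

```text
time: 11.45
tool_pos: [417.9, -222.5, 155.7]
tcp_rot: [179.9, -0.1, 0.0]
ft_force: [-0.3, -1.0, -0.3]
finger_gap: 43.0
grip_force: 0.0
```

apply_moves([
  [0, 0, 0.4, 0, 0, 0.84, 0.5],
  [0, 0, 0.4, 0, 0, 0.84, 0.5],
  [0, 0, 0.4, 0, 0, 0.84, 0.5],
  [0, 0, 0.3, 0, 0, 0.84, 0.5],
  [0, 0, 0.3, 0, 0, 0.84, 0.5],
  [0, 0, 0, 0, 0, 0, 0.5],
  [0, 0, 0, 0, 0, 0, 0.5],
])

```text
time: 12.32
tool_pos: [418.7, -222.3, 101.2]
tcp_rot: [180.0, -0.1, -19.1]
ft_force: [0.8, -0.0, 0.3]
finger_gap: 42.5
grip_force: 0.0
```

Run:
```python
from h import *
s=sense();print(s['tool_pos'],s['tcp_rot'],s['finger_gap']); im=shot("w4"); c=load("w4")[1]
for b in blanks(im,c): print(np.round(b[:5],1),np.round(b[5],1))
cv2.imwrite("top1.png",snapshot("top")[:,:,::-1])
im=cv2.imread("top1.png")[:,:,::-1].copy()
for k in blobs(im,(17,60,110),(30,170,255),80,1200)[0]:
    r=cv2.minAreaRect(k); print(np.round(plane(cam("top"),r[0],22)[0]),np.round(r[1]))
```

```text
[ 418.74033939 -222.30102839  101.24840658] [ 1.79978599e+02 -8.14448450e-02 -1.91423111e+01] 42.5451169598423
[ 404.7 -217.6   49.3   18.8  -19.7] [261.5 225.5]
[ 442.4 -230.8   27.5   18.5  -19.1] [261.5 171. ]
[ 424.8 -319.8   49.4   19.     4.3] [396.6 151.6]
[ 464.3 -314.9   27.9   22.7    3.2] [375.5  96.1]
[403. 238.  22.] [29. 39.]
[443.   7.  22.] [25.  6.]
[548. 166.  22.] [60.  7.]
[498. 637.  22.] [25. 50.]
[ 620. -144.   22.] [25.  7.]
[619. 177.  22.] [68. 53.]
```

View pics/w4.png

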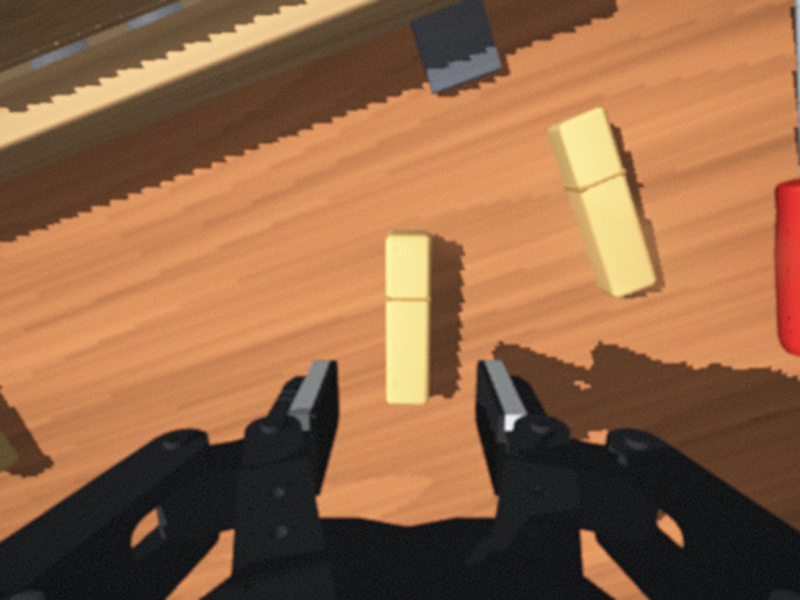

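View w4 shows the second blank at (407,318), centred between the fingers, and the next at (603,203). The top view shows the first blank lying in the carton. It also shows the blank by the cup knocked from y≈-18 to y≈7, so I'll look again before taking that one.

apply_moves([
  [0, 0, 0.8, 0, 0, 0, 0.5],
  [0, 0, 0.8, 0, 0, 0, 0.5],
  [0, 0, 0.8, 0, 0, 0, 0.5],
  [0, 0, 0.33, 0, 0, 0, 0.5],
  [0, 0, 0, 0, 0, 0, 0.1],
  [0, 0, 0, 0, 0, 0, 0],
  [0, 0, 0, 0, 0, 0, 0],
  [0, 0, 0, 0, 0, 0, 0],
])

```text
time: 13.42
tool_pos: [418.7, -222.2, 18.8]
tcp_rot: [180.0, -0.1, -19.2]
ft_force: [0.3, 0.5, 0.6]
finger_gap: 19.1
grip_force: 41.8
```

apply_moves([
  [0, 0, -0.6, 0, 0, 0, 0],
  [0, 0, -0.8, 0, 0, -0.84, 0],
  [0, 0, -0.8, 0, 0, -0.84, 0],
  [0, 0, -0.8, 0, 0, -0.84, 0],
  [0, 0, -0.8, 0, 0, -0.84, 0],
  [0, 0, -0.8, 0, 0, -0.84, 0],
  [0, 0, 0, 0, 0, 0, 0],
  [0, 0, 0, 0, 0, 0, 0],
])

```text
time: 14.42
tool_pos: [417.9, -221.8, 155.4]
tcp_rot: [-180.0, 0.0, -0.1]
ft_force: [-0.7, 0.2, -0.9]
finger_gap: 19.1
grip_force: 41.8
```

apply_moves([
  [0.83, -0.185, 0, 0, 0, 0, 0],
  [0.83, -0.185, 0, 0, 0, 0, 0],
  [0.83, -0.185, 0, 0, 0, 0, 0],
  [0.83, -0.185, 0, 0, 0, 0, 0],
  [0.83, -0.185, 0, 0, 0, 0, 0],
  [0.83, -0.185, 0, 0, 0, 0, 0],
  [0.83, -0.185, 0, 0, 0, 0, 0],
  [0.83, -0.185, 0, 0, 0, 0, 0],
])

```text
time: 15.42
tool_pos: [617.3, -176.9, 153.9]
tcp_rot: [-179.9, 0.2, -0.0]
ft_force: [0.6, -0.7, 0.4]
finger_gap: 19.1
grip_force: 41.8
```

apply_moves([
  [0, 0, 0, 0, 0, 0, 0],
  [0, 0, 0.4, 0, 0, 0, 0],
  [0, 0, 0.4, 0, 0, 0, 0],
  [0, 0, 0, 0, 0, 0, 0],
])

```text
time: 15.92
tool_pos: [615.5, -177.2, 129.7]
tcp_rot: [-179.9, 0.2, -0.0]
ft_force: [0.9, -0.4, -0.4]
finger_gap: 18.9
grip_force: 41.8
```

Run:
```python
from h import *
shot("w5")
```

```text
(no output)
```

View pics/w5.png

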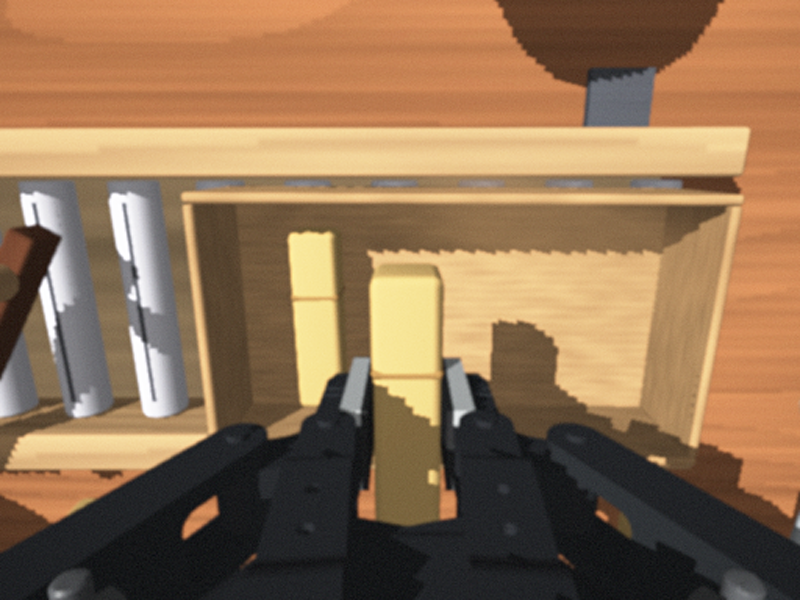

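View w5 shows the first blank in the carton at (316,320), the held blank at (407,395), and the slot below it free.

apply_moves([
  [0.07, 0, 0.8, 0, 0, 0, 0],
  [0, 0, 0.8, 0, 0, 0, 0],
  [0, 0, 0.6, 0, 0, 0, 0],
  [0, 0, 0.26, 0, 0, 0, 0],
  [0, 0, 0, 0, 0, 0, 0],
  [0, 0, 0, 0, 0, 0, 0.2],
  [0, 0, 0, 0, 0, 0, 0.32],
  [0, 0, 0, 0, 0, 0, 0.32],
])

```text
time: 16.98
tool_pos: [620.0, -177.6, 59.1]
tcp_rot: [180.0, -0.1, 0.0]
ft_force: [-0.4, 0.8, 0.7]
finger_gap: 27.2
grip_force: 0.0
```

apply_moves([
  [0, 0, -0.6, 0, 0, 0, 0.32],
  [0, 0, -0.9, 0, 0, 0, 0.32],
  [0, 0, -0.9, 0, 0, 0, 0.5],
  [0, 0, -0.9, 0, 0, 0, 0.5],
  [-0.8, 0.63, 0, 0, 0, 0, 0.5],
  [-0.8, 0.63, 0, 0, 0, 0, 0.5],
  [-0.8, 0.63, 0, 0, 0, 0, 0.5],
  [-0.8, 0.63, 0, 0, 0, 0, 0.5],
])

```text
time: 17.98
tool_pos: [523.2, -253.9, 159.2]
tcp_rot: [179.9, -0.1, 0.0]
ft_force: [0.7, 0.3, -0.1]
finger_gap: 42.7
grip_force: 0.0
```

apply_moves([
  [-0.8, 0.63, 0, 0, 0, 0, 0.5],
  [-0.8, 0.63, 0, 0, 0, 0, 0.5],
  [-0.8, 0.63, 0, 0, 0, 0, 0.5],
  [-0.4, 0.3, 0.5, 0, 0, -0.5, 0.5],
  [0, 0, 0.5, 0, 0, -0.47, 0.5],
  [0, 0, 0.5, 0, 0, 0, 0.5],
  [0, 0, 0, 0, 0, 0, 0.5],
])

```text
time: 18.85
tool_pos: [439.1, -318.2, 111.6]
tcp_rot: [-179.9, 0.1, 4.4]
ft_force: [-0.2, 0.4, 0.9]
finger_gap: 42.6
grip_force: 0.0
```

Run:
```python
from h import *
s=sense();print(s['tool_pos'],s['tcp_rot'],s['finger_gap']); im=shot("w6"); c=load("w6")[1]
for b in blanks(im,c): print(np.round(b[:5],1),np.round(b[5],1))
```

```text
[ 439.08323447 -318.1866614   111.58406857] [-1.79918132e+02  7.73874884e-02  4.43348638e+00] 42.61249075402212
[ 424.7 -320.6   49.    18.2    4. ] [262.5 220. ]
[ 465.3 -317.5   28.    17.9    4.5] [262.5 166.5]
```

apply_moves([
  [-0.07, 0.03, 0.8, 0, 0, 0, 0.5],
  [0, 0, 0.8, 0, 0, 0, 0.5],
  [0, 0, 0.8, 0, 0, 0, 0.5],
  [0, 0, 0.69, 0, 0, 0, 0.5],
  [0, 0, 0, 0, 0, 0, 0.1],
  [0, 0, 0, 0, 0, 0, 0],
  [0, 0, 0, 0, 0, 0, 0],
  [0, 0, 0, 0, 0, 0, 0],
])

```text
time: 19.9
tool_pos: [438.1, -320.4, 20.7]
tcp_rot: [179.9, -0.1, 4.5]
ft_force: [-0.2, 0.1, -0.1]
finger_gap: 19.1
grip_force: 44.2
```

apply_moves([
  [0, 0, -0.6, 0, 0, 0, 0],
  [0, 0, -0.8, 0, 0, 0.5, 0],
  [0, 0, -0.8, 0, 0, 0.47, 0],
  [0, 0, -0.8, 0, 0, 0, 0],
  [0, 0, -0.8, 0, 0, 0, 0],
  [0, 0, -0.8, 0, 0, 0, 0],
  [0.6, -0.34, 0, 0, 0, 0, 0],
  [0.6, -0.34, 0, 0, 0, 0, 0],
])

```text
time: 20.9
tool_pos: [474.7, -298.7, 157.9]
tcp_rot: [180.0, -0.0, -0.0]
ft_force: [-0.1, 0.3, -1.2]
finger_gap: 18.8
grip_force: 44.2
```

apply_moves([
  [0.8, -0.45, 0, 0, 0, 0, 0],
  [0.8, -0.45, 0, 0, 0, 0, 0],
  [0.8, -0.45, 0, 0, 0, 0, 0],
  [0.8, -0.45, 0, 0, 0, 0, 0],
  [0.8, -0.45, 0, 0, 0, 0, 0],
  [0.8, -0.45, 0, 0, 0, 0, 0],
  [0, 0, 0, 0, 0, 0, 0],
  [0, 0, 0, 0, 0, 0, 0],
])

```text
time: 21.9
tool_pos: [617.1, -217.6, 156.3]
tcp_rot: [-180.0, 0.1, 0.1]
ft_force: [-0.0, 0.3, 0.0]
finger_gap: 19.0
grip_force: 44.2
```

Run:
```python
from h import *
s=sense();print(s['tool_pos'],s['tcp_rot'],s['finger_gap']); im=shot("w7"); c=load("w7")[1]
for b in blanks(im,c,57): print(np.round(b[:5],1),np.round(b[5],1))
```

```text
[ 617.12342953 -217.57759415  156.25528236] [-1.79956542e+02  1.26824129e-01  7.90213812e-02] 19.02386807883038
[556.9 -44.7  77.3   7.2 -89.9] [ 47. 269.]
[ 570.1 -217.7   32.5   27.2  -89.9] [260.5 254.5]
[ 605.8 -177.6   49.7   19.9   -0.7] [208.4 211.4]
[ 6.141e+02 -2.174e+02  5.410e+01  3.330e+01  1.000e-01] [260.5 201. ]
[ 6.443e+02 -1.777e+02  2.460e+01  1.980e+01  1.000e-01] [206.5 162.5]
[ 6.170e+02 -1.385e+02  7.910e+01  1.920e+01  6.000e-01] [156.6 196. ]
[ 684.9 -168.7  106.4    8.8  -89.9] [191.5 105.5]
[ 691.6 -174.9  276.6   10.   -89.9] [199.5  95.5]
```

apply_moves([
  [0, 0, 0.8, 0, 0, 0, 0],
  [0, 0, 0.8, 0, 0, 0, 0],
  [0, 0, 0.8, 0, 0, 0, 0],
  [0, 0, 0.6, 0, 0, 0, 0],
  [0, 0, 0.25, 0, 0, 0, 0],
  [0, 0, 0, 0, 0, 0, 0.2],
  [0, 0, 0, 0, 0, 0, 0.32],
  [0, 0, 0, 0, 0, 0, 0.32],
])

```text
time: 22.95
tool_pos: [618.3, -218.8, 61.4]
tcp_rot: [180.0, -0.1, 0.0]
ft_force: [-0.0, 0.5, 0.6]
finger_gap: 27.6
grip_force: 0.0
```

apply_moves([
  [0, 0, -0.6, 0, 0, 0, 0.32],
  [0, 0, -0.9, 0, 0, 0, 0.32],
  [0, 0, -0.9, 0, 0, 0, 0.5],
  [0, 0, -0.9, 0, 0, 0, 0.5],
  [-0.8, -0.8, -0.5, 0, 0, 0, 0.5],
  [-0.8, -0.8, -0.5, 0, 0, 0, 0.5],
  [-0.8, -0.8, -0.5, 0, 0, 0, 0.5],
  [-0.8, -0.8, -0.5, 0, 0, 0, 0.5],
])

```text
time: 23.95
tool_pos: [521.1, -121.9, 221.6]
tcp_rot: [180.0, -0.1, 0.0]
ft_force: [0.3, 0.9, 1.5]
finger_gap: 42.2
grip_force: 0.0
```

apply_moves([
  [-0.8, -0.9, 0, 0, 0, 0, 0.5],
  [-0.4, -0.9, 0, 0, 0, 0, 0.5],
  [0, -0.9, 0, 0, 0, 0, 0.5],
  [0, -0.9, 0, 0, 0, 0, 0.5],
  [0, 0, 0, 0, 0, 0, 0.5],
  [0, 0, 0, 0, 0, 0, 0.5],
])

```text
time: 24.7
tool_pos: [485.7, -14.9, 220.2]
tcp_rot: [180.0, -0.1, 0.0]
ft_force: [-0.5, -0.5, 0.9]
finger_gap: 42.6
grip_force: 0.0
```

Run:
```python
from h import *
s=sense();print(s['tool_pos'],s['tcp_rot'],s['finger_gap']); im=shot("w8"); c=load("w8")[1]
for b in blanks(im,c): print(np.round(b[:5],1),np.round(b[5],1))
```

```text
[485.73646973 -14.9414813  220.23515169] [ 1.79961626e+02 -8.02504800e-02  4.97033311e-02] 42.56293155411764
[448.5   9.4  80.3  19.2   4.7] [237.7 204.5]
[472.6 107.2  55.4  54.1 -89.9] [146.5 183.5]
[552.3 -49.5 135.4  11.6 -87.2] [294.8 107.3]
[ 6.077e+02 -1.500e+02  5.670e+01  2.620e+01  5.000e-01] [401.5  46.2]
[ 610.5 -239.9   57.9   29.6   12. ] [495.  44.]
[ 6.121e+02 -1.934e+02  5.620e+01  2.950e+01  3.000e-01] [447.3  41.1]
```

View pics/w8.png

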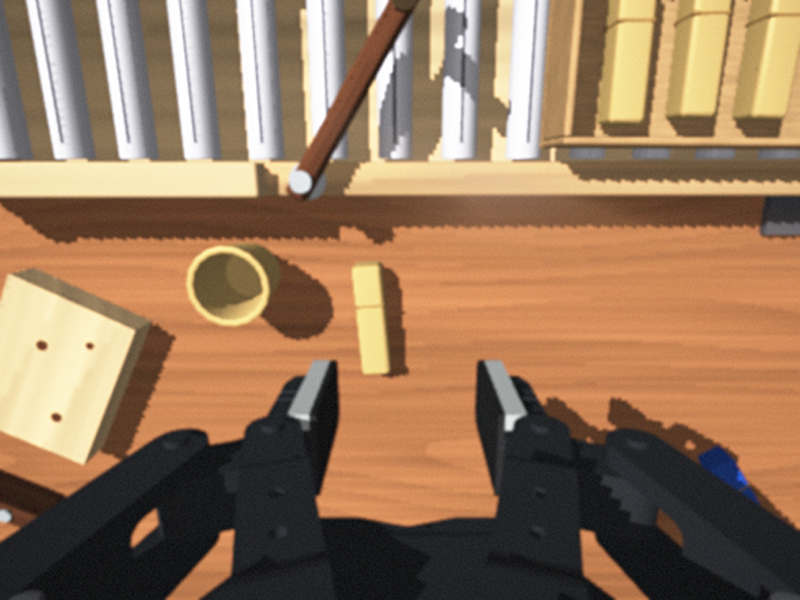

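View w8 shows the knocked blank at (370,318) and the cup at (230,285), with a clear gap between them. Three blanks lie in the carton.

apply_moves([
  [-0.62, -0.405, 0.5, 0, 0, 0, 0.5],
  [-0.62, -0.405, 0.5, 0, 0, 0, 0.5],
  [0, 0, 0.8, 0, 0, -0.5, 0.5],
  [0, 0, 0.8, 0, 0, -0.52, 0.5],
  [0, 0, 0.8, 0, 0, 0, 0.5],
  [0, 0, 0.8, 0, 0, 0, 0.5],
  [0, 0, 0, 0, 0, 0, 0.5],
])

```text
time: 25.62
tool_pos: [446.6, 9.2, 91.5]
tcp_rot: [-180.0, 0.2, 4.6]
ft_force: [-0.1, -0.3, 0.4]
finger_gap: 42.6
grip_force: 0.0
```

Run:
```python
from h import *
s=sense();print(s['tool_pos'],s['tcp_rot'],s['finger_gap']); im=shot("w9"); c=load("w9")[1]
for b in blanks(im,c): print(np.round(b[:5],1),np.round(b[5],1))
```

```text
[446.62640841   9.15096919  91.50046711] [-179.96932098    0.23274611    4.63329877] 42.57808537477537
[433.7   8.7  49.6  18.4   4. ] [259.5 228. ]
[474.   12.4  28.9  18.3   4.7] [259. 170.]
```

apply_moves([
  [0, -0.02, 0.8, 0, 0, 0, 0.5],
  [0, 0, 0.8, 0, 0, 0, 0.5],
  [0, 0, 0.6, 0, 0, 0, 0.5],
  [0, 0, 0.2, 0, 0, 0, 0.5],
  [0, 0, 0, 0, 0, 0, 0.1],
  [0, 0, 0, 0, 0, 0, 0],
  [0, 0, 0, 0, 0, 0, 0],
  [0, 0, 0, 0, 0, 0, 0],
])

```text
time: 26.68
tool_pos: [449.3, 10.3, 22.4]
tcp_rot: [180.0, -0.1, 4.7]
ft_force: [-1.0, -0.3, 7.5]
finger_gap: 19.2
grip_force: 40.3
```

apply_moves([
  [0, 0, -0.6, 0, 0, 0, 0],
  [0, 0, -0.8, 0, 0, 0.5, 0],
  [0, 0, -0.8, 0, 0, 0.51, 0],
  [0, 0, -0.8, 0, 0, 0, 0],
  [0, 0, -0.8, 0, 0, 0, 0],
  [0, 0, -0.9, 0, 0, 0, 0],
  [0.57, 0.89, 0, 0, 0, 0, 0],
  [0.57, 0.89, 0, 0, 0, 0, 0],
])

```text
time: 27.68
tool_pos: [483.3, -43.4, 163.2]
tcp_rot: [180.0, -0.1, 0.1]
ft_force: [0.8, 0.0, -0.6]
finger_gap: 18.9
grip_force: 39.5
```

apply_moves([
  [0.57, 0.89, 0, 0, 0, 0, 0],
  [0.57, 0.89, 0, 0, 0, 0, 0],
  [0.57, 0.89, 0, 0, 0, 0, 0],
  [0.57, 0.89, 0, 0, 0, 0, 0],
  [0.57, 0.89, 0, 0, 0, 0, 0],
  [0.57, 0.89, 0, 0, 0, 0, 0],
  [0.57, 0.89, 0, 0, 0, 0, 0],
  [0.57, 0.89, 0, 0, 0, 0, 0],
])

```text
time: 28.68
tool_pos: [619.9, -257.2, 162.2]
tcp_rot: [-180.0, 0.0, 0.1]
ft_force: [0.2, 0.6, -0.1]
finger_gap: 19.1
grip_force: 39.5
```

apply_moves([
  [0, 0, 0, 0, 0, 0, 0],
  [0, 0, 0, 0, 0, 0, 0],
])

```text
time: 28.92
tool_pos: [619.1, -255.8, 161.8]
tcp_rot: [-180.0, 0.0, 0.1]
ft_force: [-0.4, -0.1, 0.9]
finger_gap: 19.1
grip_force: 39.5
```

Run:
```python
from h import *
s=sense();print(s['tool_pos'],s['tcp_rot'],s['finger_gap']); im=shot("w10"); c=load("w10")[1]
for b in blanks(im,c,57): print(np.round(b[:5],1),np.round(b[5],1))
```

```text
[ 619.08315321 -255.82006274  161.84324308] [-1.79956110e+02  4.90986625e-02  6.73372154e-02] 19.110658721499757
[ 569.5 -257.9   29.2   22.4  -89.9] [263.  254.5]
[ 6.025e+02 -1.388e+02  4.940e+01  1.890e+01  3.000e-01] [112.2 215.4]
[ 6.051e+02 -2.180e+02  4.910e+01  2.090e+01  1.000e-01] [211.5 212.5]
[ 605.9 -178.4   49.2   18.9    0.8] [162.1 211.5]
[ 610.8 -255.8   55.3   33.7    0.9] [260.5 205.5]
[ 6.439e+02 -2.180e+02  2.520e+01  2.040e+01  1.000e-01] [210.5 164.5]
[ 6.425e+02 -1.377e+02  2.760e+01  1.750e+01  1.000e-01] [104.4 166.4]
[ 644.5 -177.7   25.2   18.5    0.8] [156.8 164. ]
[ 684.3 -193.   100.1    8.1  -89.4] [173.5 109.3]
[ 692.1 -204.4  220.5    9.6  -89.9] [188.5  98. ]
```

View pics/w10.png

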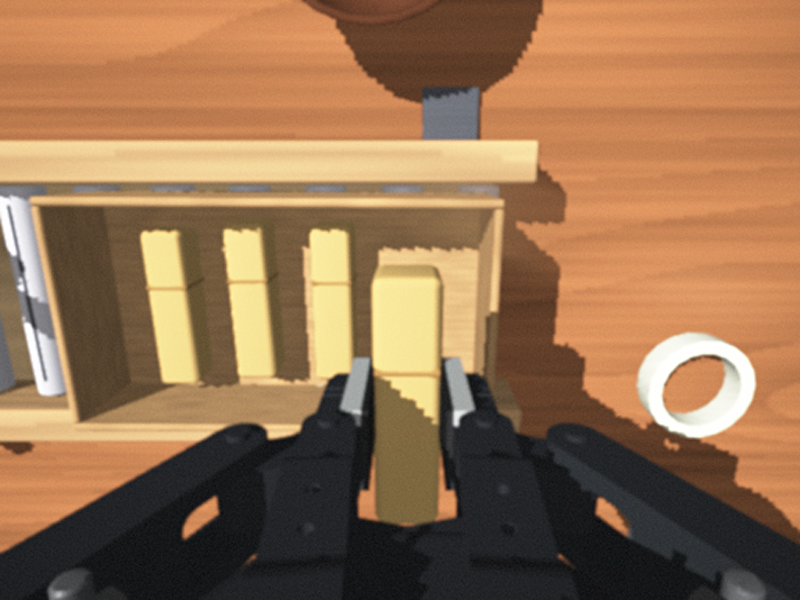

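View w10 shows three blanks in a row in the carton at (170,305), (250,302) and (330,302). The held fourth is over the last free slot.

apply_moves([
  [0, 0.04, 0.8, 0, 0, 0, 0],
  [0, 0, 0.8, 0, 0, 0, 0],
  [0, 0, 0.8, 0, 0, 0, 0],
  [0, 0, 0.7, 0, 0, 0, 0],
  [0, 0, 0.35, 0, 0, 0, 0],
  [0, 0, 0, 0, 0, 0, 0.2],
  [0, 0, 0, 0, 0, 0, 0.32],
  [0, 0, 0, 0, 0, 0, 0.32],
])

```text
time: 29.98
tool_pos: [619.9, -257.7, 59.3]
tcp_rot: [180.0, -0.0, 0.1]
ft_force: [-0.3, 0.6, -0.4]
finger_gap: 27.3
grip_force: 0.0
```

apply_moves([
  [0, 0, -0.6, 0, 0, 0, 0.32],
  [0, 0, -0.9, 0, 0, 0, 0.32],
  [0, 0, -0.9, 0, 0, 0, 0.5],
  [0, 0, -0.9, 0, 0, 0, 0.5],
  [0.08, -0.9, 0, 0, 0, 0, 0.5],
  [0.08, -0.9, 0, 0, 0, 0, 0.5],
  [0.08, -0.9, 0, 0, 0, 0, 0.5],
  [0.08, -0.9, 0, 0, 0, 0, 0.5],
])

```text
time: 30.98
tool_pos: [629.5, -148.9, 159.6]
tcp_rot: [180.0, -0.1, 0.1]
ft_force: [-0.9, -0.1, -0.8]
finger_gap: 42.7
grip_force: 0.0
```

apply_moves([
  [0.08, -0.9, 0, 0, 0, 0, 0.5],
  [0.08, -0.9, 0, 0, 0, 0, 0.5],
  [0.08, -0.9, 0, 0, 0, 0, 0.5],
  [0.08, -0.9, 0, 0, 0, 0, 0.5],
  [0.05, -0.9, 0, 0, 0, 0, 0.5],
  [0, 0, 0, 0, 0, 0, 0.5],
  [0, 0, 0, 0, 0, 0, 0.5],
])

```text
time: 31.85
tool_pos: [640.3, -15.0, 158.8]
tcp_rot: [180.0, -0.1, 0.1]
ft_force: [1.0, 0.3, 0.9]
finger_gap: 42.9
grip_force: 0.0
```

Run:
```python
from h import *
s=sense();print(s['tool_pos'],s['tcp_rot'],s['finger_gap']); im=shot("w11")
cv2.imwrite("top2.png",snapshot("top")[:,:,::-1])
```

```text
[640.25111374 -15.04125698 158.78105686] [ 1.79968808e+02 -6.99438659e-02  8.20252184e-02] 42.89459608969269
```

View pics/w11.png

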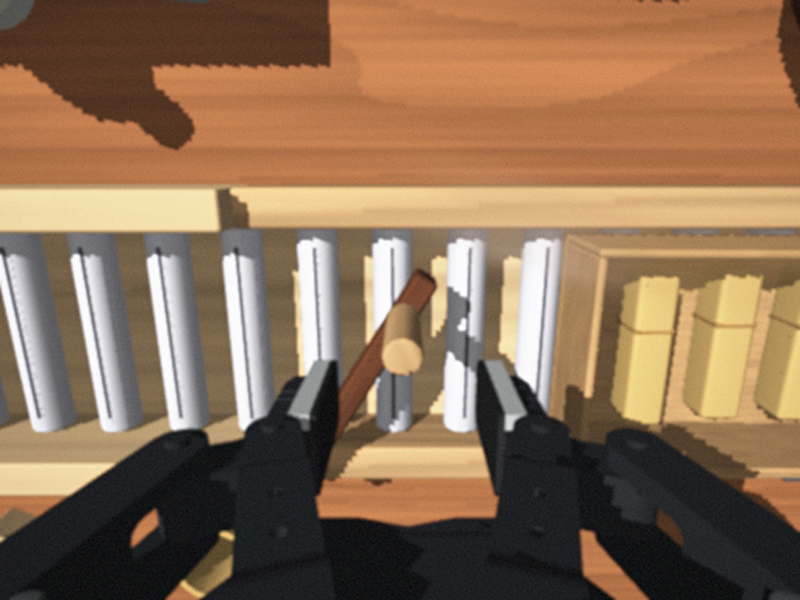

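View w11 shows the peg top at (403,356), centred between the jaws. The swing runs along a 110 mm arc, so I'll turn the tool to yaw 130, which makes the jaws close roughly along the direction of travel.

apply_moves([
  [0, 0, 0, 0, 0, -0.98, 0.5],
  [0, 0, 0, 0, 0, -0.98, 0.5],
  [0, 0, 0, 0, 0, -0.98, 0.5],
  [0, 0, 0, 0, 0, -0.98, 0.5],
  [0, 0, 0, 0, 0, -0.98, 0.5],
  [0, 0, 0, 0, 0, -0.98, 0.5],
  [0, 0, 0, 0, 0, -0.98, 0.5],
  [0, 0, 0, 0, 0, -0.98, 0.5],
], grip_force=80)

```text
time: 32.95
tool_pos: [639.9, -15.7, 157.8]
tcp_rot: [180.0, 0.0, 36.1]
ft_force: [-0.6, -0.1, -0.4]
finger_gap: 42.7
grip_force: 0.0
```

apply_moves([
  [0, 0, 0, 0, 0, -0.98, 0.5],
  [0, 0, 0, 0, 0, -0.98, 0.5],
  [0, 0, 0, 0, 0, -0.98, 0.5],
  [0, 0, 0, 0, 0, -0.98, 0.5],
  [0, 0, 0, 0, 0, -0.98, 0.5],
  [0, 0, 0, 0, 0, -0.98, 0.5],
  [0, 0, 0, 0, 0, -0.98, 0.5],
  [0, 0, 0, 0, 0, -0.98, 0.5],
])

```text
time: 33.95
tool_pos: [639.9, -15.7, 157.8]
tcp_rot: [-180.0, 0.0, 72.0]
ft_force: [-0.1, 1.2, -0.8]
finger_gap: 42.9
grip_force: 0.0
```

apply_moves([
  [0, 0, 0, 0, 0, -0.98, 0.5],
  [0, 0, 0, 0, 0, -0.98, 0.5],
  [0, 0, 0, 0, 0, -0.98, 0.5],
  [0, 0, 0, 0, 0, -0.98, 0.5],
  [0, 0, 0, 0, 0, -0.98, 0.5],
  [0, 0, 0, 0, 0, -0.98, 0.5],
  [0, 0, 0, 0, 0, -0.98, 0.5],
  [0, 0, 0, 0, 0, -0.98, 0.5],
])

```text
time: 34.95
tool_pos: [639.9, -15.7, 157.8]
tcp_rot: [-180.0, 0.0, 107.9]
ft_force: [-0.0, 0.2, 0.5]
finger_gap: 42.9
grip_force: 0.0
```

apply_moves([
  [0, 0, 0, 0, 0, -0.98, 0.5],
  [0, 0, 0, 0, 0, -0.98, 0.5],
  [0, 0, 0, 0, 0, -0.98, 0.5],
  [0, 0, 0, 0, 0, -0.98, 0.5],
  [0, 0, 0, 0, 0, -0.98, 0.5],
  [0, 0, 0, 0, 0, 0, 0.5],
])

```text
time: 35.7
tool_pos: [639.9, -15.5, 157.8]
tcp_rot: [-180.0, 0.0, 130.2]
ft_force: [0.2, 0.2, 1.1]
finger_gap: 42.8
grip_force: 0.0
```

```bash
cat >> h.py <<'E'
def tool(d,yaw):
    c,s=np.cos(np.radians(yaw)),np.sin(np.radians(yaw)); d=np.atleast_2d(d)
    return np.c_[c*d[:,0]+s*d[:,1], s*d[:,0]-c*d[:,1]]/30
E
python3 - <<'E'
from h import *
c=load("w11")[1]; peg=plane(c,[[403*.64,356*.64]],115)[0]; print("peg",peg)
im=shot("w12"); s=sense(); p=s['tool_pos']; y=s['tcp_rot'][2]; print(p,s['tcp_rot'],s['joint_pos'][5])
print("to peg",tool(peg[:2]-p[:2],y), "expect px",proj(cam("wrist",s),peg))
H=np.array([545,44.4]); v=peg[:2]-H; print("r",np.hypot(*v),"phi",np.degrees(np.arctan2(v[0],-v[1])))
f=np.radians(np.linspace(np.degrees(np.arctan2(v[0],-v[1])),-1,17)); W=H+110*np.c_[np.sin(f),-np.cos(f)]
print(np.round(tool(np.diff(W,axis=0),y),3).tolist())
E
```

```text
peg [637.0724713  -14.91677218 115.        ]
[639.90959631 -15.3746929  157.78487666] [-1.79999576e+02  3.95391382e-03  1.30180106e+02] -46.14208864982139
to peg [[ 0.07267841 -0.06240578]] expect px [[254.94321864 219.7969018 ]]
r 109.52542824459852 phi 57.20874456202038
[[-0.061, -0.225], [-0.047, -0.228], [-0.032, -0.231], [-0.017, -0.232], [-0.003, -0.233], [0.012, -0.232], [0.027, -0.231], [0.041, -0.229], [0.056, -0.226], [0.07, -0.222], [0.084, -0.217], [0.098, -0.211], [0.111, -0.205], [0.124, -0.197], [0.136, -0.189], [0.148, -0.18]]
```

apply_moves([
  [0.07, -0.06, 0.7, 0, 0, 0, 0.5],
  [0, 0, 0.7, 0, 0, 0, 0.5],
  [0, 0, 0.63, 0, 0, 0, 0.5],
  [0, 0, 0, 0, 0, 0, 0.2],
  [0, 0, 0, 0, 0, 0, 0],
  [0, 0, 0, 0, 0, 0, 0],
  [0, 0, 0, 0, 0, 0, 0],
])

```text
time: 36.62
tool_pos: [636.7, -14.0, 96.3]
tcp_rot: [-180.0, -0.0, 130.3]
ft_force: [-0.1, 0.7, -8.6]
finger_gap: 13.8
grip_force: 78.0
```

apply_moves([
  [-0.06, -0.225, 0, 0, 0, 0, 0],
  [-0.047, -0.228, 0, 0, 0, 0, 0],
  [-0.032, -0.23, 0, 0, 0, 0, 0],
  [-0.017, -0.232, 0, 0, 0, 0, 0],
])

```text
time: 37.12
tool_pos: [619.7, -36.9, 96.5]
tcp_rot: [180.0, 0.1, 130.3]
ft_force: [9.5, -2.3, -18.0]
finger_gap: 13.8
grip_force: 78.9
```

apply_moves([
  [-0.003, -0.233, 0, 0, 0, 0, 0],
  [0.012, -0.232, 0, 0, 0, 0, 0],
  [0.027, -0.231, 0, 0, 0, 0, 0],
  [0.041, -0.229, 0, 0, 0, 0, 0],
  [0.056, -0.226, 0, 0, 0, 0, 0],
  [0.07, -0.222, 0, 0, 0, 0, 0],
])

```text
time: 37.88
tool_pos: [583.7, -57.8, 97.0]
tcp_rot: [180.0, 0.0, 130.3]
ft_force: [5.5, -0.3, -13.9]
finger_gap: 14.1
grip_force: 78.6
```

apply_moves([
  [0.084, -0.217, 0, 0, 0, 0, 0],
  [0.098, -0.211, 0, 0, 0, 0, 0],
  [0.111, -0.205, 0, 0, 0, 0, 0],
  [0.124, -0.197, 0, 0, 0, 0, 0],
  [0.136, -0.189, 0, 0, 0, 0, 0],
  [0.148, -0.18, 0, 0, 0, 0, 0],
  [0, 0, 0, 0, 0, 0, 0],
])

```text
time: 38.75
tool_pos: [543.2, -64.4, 97.2]
tcp_rot: [179.9, 0.1, 130.3]
ft_force: [3.5, 1.7, -10.0]
finger_gap: 13.4
grip_force: 79.7
```

apply_moves([
  [0, 0, 0, 0, 0, 0, 0.3],
  [0, 0, 0, 0, 0, 0, 0.5],
  [0, 0, 0, 0, 0, 0, 0.5],
  [0, 0, -0.7, 0, 0, 0, 0.5],
  [0, 0, -0.8, 0, 0, 0, 0.5],
  [0, 0, -0.8, 0, 0, 0, 0.5],
  [0, 0, 0, 0, 0, 0, 0],
])

```text
time: 39.62
tool_pos: [544.7, -65.2, 168.5]
tcp_rot: [179.8, 0.2, 130.3]
ft_force: [1.2, -0.3, 0.3]
finger_gap: 26.0
grip_force: 0.0
```

apply_moves([
  [-0.838, -0.383, 0, 0, 0, 0, 0],
  [-0.838, -0.383, 0, 0, 0, 0, 0],
  [-0.838, -0.383, 0, 0, 0, 0, 0],
  [-0.838, -0.383, 0, 0, 0, 0, 0],
  [-0.838, -0.383, 0, 0, 0, 0, 0],
  [-0.838, -0.383, 0, 0, 0, 0, 0],
  [-0.838, -0.383, 0, 0, 0, 0, 0],
  [-0.838, -0.383, 0, 0, 0, 0, 0],
])

```text
time: 40.62
tool_pos: [602.7, -278.2, 164.2]
tcp_rot: [-180.0, -0.1, 130.3]
ft_force: [-0.5, -0.1, -0.1]
finger_gap: 0.3
grip_force: 0.0
```

apply_moves([
  [-0.838, -0.383, 0, 0, 0, 0, 0],
  [-0.838, -0.383, 0, 0, 0, 0, 0],
  [0, 0, 0, 0, 0, 0.97, 0],
  [0, 0, 0, 0, 0, 0.97, 0],
  [0, 0, 0, 0, 0, 0.97, 0],
  [0, 0, 0, 0, 0, 0.97, 0],
  [0, 0, 0, 0, 0, 0.97, 0],
  [0, 0, 0, 0, 0, 0.97, 0],
])

```text
time: 41.62
tool_pos: [617.5, -330.5, 164.1]
tcp_rot: [-179.9, -0.1, 103.5]
ft_force: [0.2, -0.2, 0.2]
finger_gap: 0.0
grip_force: 0.0
```

apply_moves([
  [0, 0, 0, 0, 0, 0.97, 0],
  [0, 0, 0, 0, 0, 0.97, 0],
  [0, 0, 0, 0, 0, 0.97, 0],
  [0, 0, 0, 0, 0, 0, 0],
])

```text
time: 42.12
tool_pos: [617.6, -330.5, 164.3]
tcp_rot: [-179.9, -0.1, 90.3]
ft_force: [-0.7, -0.4, -0.5]
finger_gap: 0.1
grip_force: 0.0
```

Run:
```python
from h import *
im=shot("w13"); s=sense(); print(s['tool_pos'],s['tcp_rot'],s['finger_gap'])
t=snapshot("top"); cv2.imwrite("top3.png",t[:,:,::-1])
a=cv2.resize(t[90:190,150:400,::-1],(800,320),interpolation=cv2.INTER_CUBIC); b=cv2.resize(im[:,:,::-1],(373,280))
o=np.zeros((600,800,3),np.uint8); o[:320]=a; o[320:,:373]=b; cv2.imwrite("pics/m1.png",o)
```

```text
[ 617.68345539 -330.5379055   164.57223975] [-1.79928721e+02 -4.35280790e-02  9.04187515e+01] 0.11367205529658413
```

View pics/m1.png

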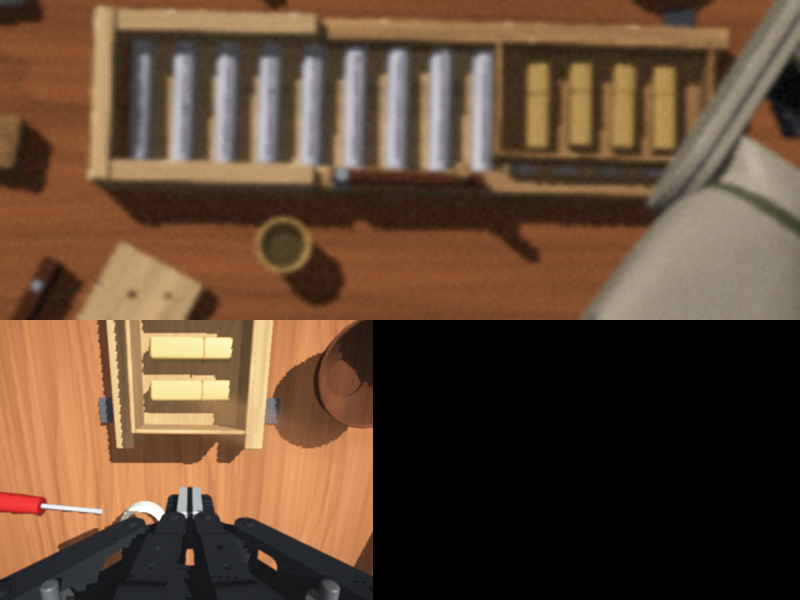

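The composite picture shows four blanks in the carton at top-view pixels (538,105), (580,105), (624,105) and (663,105). The keeper lies open along the rail at (410,180). The gripper is closed behind the carton, clear of the tape. Next I push, first with a gentle contact.

apply_moves([
  [0, 0.13, 0.8, 0, 0, 0, 0],
  [0, 0, 0.8, 0, 0, 0, 0],
  [0, 0, 0.8, 0, 0, 0, 0],
  [0, 0, 0.8, 0, 0, 0, 0],
  [0, 0, 0.27, 0, 0, 0, 0],
  [0.3, 0, 0, 0, 0, 0, 0],
  [0.3, 0, 0, 0, 0, 0, 0],
  [0.3, 0, 0, 0, 0, 0, 0],
])

```text
time: 43.22
tool_pos: [622.7, -303.4, 63.2]
tcp_rot: [179.9, 0.1, 90.3]
ft_force: [0.7, -1.8, 0.7]
finger_gap: -0.2
grip_force: 0.7
```

apply_moves([
  [0.3, 0, 0, 0, 0, 0, 0],
  [0.3, 0, 0, 0, 0, 0, 0],
  [0.3, 0, 0, 0, 0, 0, 0],
  [0.3, 0, 0, 0, 0, 0, 0],
  [0.3, 0, 0, 0, 0, 0, 0],
  [0.3, 0, 0, 0, 0, 0, 0],
  [0.3, 0, 0, 0, 0, 0, 0],
  [0.3, 0, 0, 0, 0, 0, 0],
])

```text
time: 44.22
tool_pos: [621.4, -231.1, 61.6]
tcp_rot: [-180.0, -0.0, 90.3]
ft_force: [0.9, -1.9, -0.1]
finger_gap: 0.1
grip_force: 0.9
```

Run:
```python
from h import *
im=shot("w14"); s=sense(); print(s['tool_pos'],s['tcp_rot'],s['ft_force'])
```

```text
[ 621.31676453 -229.86199992   61.48477932] [-1.79970726e+02 -5.56191407e-02  9.03514330e+01] [0.30178047 1.03193528 0.85446745]
```

View pics/w14.png

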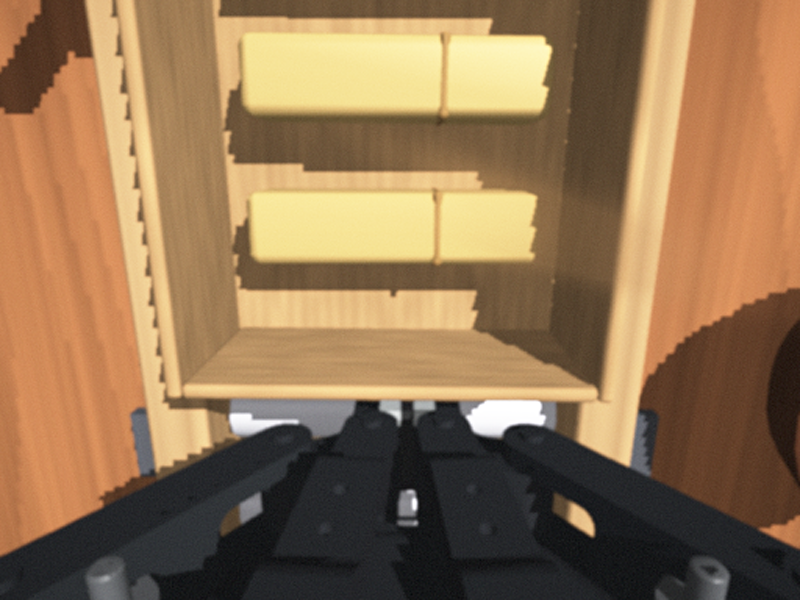

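The carton rolls along cleanly with the blanks lying flat inside it, its back rim at (390,392). I'll continue.

apply_moves([
  [0.3, 0, 0, 0, 0, 0, 0],
  [0.35, 0, 0, 0, 0, 0, 0],
  [0.35, 0, 0, 0, 0, 0, 0],
  [0.35, 0, 0, 0, 0, 0, 0],
  [0.35, 0, 0, 0, 0, 0, 0],
  [0.35, 0, 0, 0, 0, 0, 0],
  [0.35, 0, 0, 0, 0, 0, 0],
  [0.35, 0, 0, 0, 0, 0, 0],
])

```text
time: 45.28
tool_pos: [621.0, -148.5, 61.8]
tcp_rot: [180.0, 0.0, 90.3]
ft_force: [1.5, -1.2, -0.8]
finger_gap: -0.2
grip_force: 0.6
```

apply_moves([
  [0.35, 0, 0, 0, 0, 0, 0],
  [0.35, 0, 0, 0, 0, 0, 0],
  [0.35, 0, 0, 0, 0, 0, 0],
  [0.35, 0, 0, 0, 0, 0, 0],
  [0.35, 0, 0, 0, 0, 0, 0],
  [0.35, 0, 0, 0, 0, 0, 0],
  [0.35, 0, 0, 0, 0, 0, 0],
  [0.35, 0, 0, 0, 0, 0, 0],
])

```text
time: 46.28
tool_pos: [620.5, -64.5, 61.7]
tcp_rot: [180.0, 0.0, 90.3]
ft_force: [0.7, -1.0, -0.5]
finger_gap: 0.5
grip_force: 0.6
```

apply_moves([
  [0.35, 0, 0, 0, 0, 0, 0],
  [0.35, 0, 0, 0, 0, 0, 0],
  [0.35, 0, 0, 0, 0, 0, 0],
  [0.3, 0, 0, 0, 0, 0, 0],
  [0.3, 0, 0, 0, 0, 0, 0],
  [0.25, 0, 0, 0, 0, 0, 0],
  [0.2, 0, 0, 0, 0, 0, 0],
  [0.15, 0, 0, 0, 0, 0, 0],
])

```text
time: 47.28
tool_pos: [620.1, 2.6, 61.7]
tcp_rot: [180.0, -0.0, 90.3]
ft_force: [0.2, -1.2, -0.8]
finger_gap: -0.1
grip_force: 0.5
```

apply_moves([
  [0.2, 0, 0, 0, 0, 0, 0],
  [0.2, 0, 0, 0, 0, 0, 0],
  [0.2, 0, 0, 0, 0, 0, 0],
  [0.2, 0, 0, 0, 0, 0, 0],
  [0.2, 0, 0, 0, 0, 0, 0],
  [0.1, 0, 0, 0, 0, 0, 0],
  [0.1, 0, 0, 0, 0, 0, 0],
  [0.1, 0, 0, 0, 0, 0, 0],
])

```text
time: 48.28
tool_pos: [619.9, 41.4, 61.7]
tcp_rot: [-180.0, -0.0, 90.3]
ft_force: [0.5, -1.1, -0.1]
finger_gap: -0.4
grip_force: 0.5
```

apply_moves([
  [0.06, 0, 0, 0, 0, 0, 0],
  [0.06, 0, 0, 0, 0, 0, 0],
  [0.06, 0, 0, 0, 0, 0, 0],
])

```text
time: 48.65
tool_pos: [619.9, 46.7, 61.7]
tcp_rot: [180.0, -0.0, 90.3]
ft_force: [-0.2, -0.9, 0.6]
finger_gap: 0.1
grip_force: 0.4
```

apply_moves([
  [0.06, 0, 0, 0, 0, 0, 0],
  [0.06, 0, 0, 0, 0, 0, 0],
])

```text
time: 48.9
tool_pos: [620.1, 49.4, 61.8]
tcp_rot: [180.0, 0.1, 90.3]
ft_force: [1.3, -10.0, -0.6]
finger_gap: 0.0
grip_force: 4.9
```

apply_moves([
  [0.05, 0, 0, 0, 0, 0, 0],
  [0.05, 0, 0, 0, 0, 0, 0],
])

```text
time: 49.15
tool_pos: [621.1, 49.8, 62.3]
tcp_rot: [179.9, 0.3, 90.3]
ft_force: [5.7, -19.7, -1.1]
finger_gap: -0.0
grip_force: 10.0
```

apply_moves([
  [0.04, 0, 0, 0, 0, 0, 0],
  [0.0, 0, 0, 0, 0, 0, 0],
])

```text
time: 49.4
tool_pos: [621.4, 49.9, 62.5]
tcp_rot: [179.8, 0.4, 90.2]
ft_force: [5.0, -20.8, -0.9]
finger_gap: -0.2
grip_force: 10.3
```

The carton is home: a firm stop at TCP y≈49.6, which puts its back wall at about 60 as predicted. I'll back off and go for the peg.

apply_moves([
  [-0.3, 0, 0, 0, 0, 0, 0],
  [-0.6, 0, 0, 0, 0, 0, 0],
  [-0.8, 0, 0, 0, 0, 0, 0],
  [0, 0, -0.8, 0, 0, 0, 0],
  [0, 0, -0.9, 0, 0, 0, 0],
  [0, 0, -0.9, 0, 0, 0, 0.2],
  [0, 0, -0.9, 0, 0, 0, 0.4],
  [-0.78, -0.8, 0, 0, 0, 0, 0.5],
])

```text
time: 50.4
tool_pos: [598.4, -19.9, 170.0]
tcp_rot: [179.7, 0.0, 90.4]
ft_force: [0.1, -1.0, -0.2]
finger_gap: 42.4
grip_force: 0.0
```

apply_moves([
  [-0.78, -0.88, 0, 0, 0, 0, 0.5],
  [-0.78, -0.88, 0, 0, 0, 0, 0.5],
  [0, 0, 0, 0, 0, -0.98, 0.5],
  [0, 0, 0, 0, 0, -0.98, 0.5],
  [0, 0, 0, 0, 0, -0.98, 0.5],
  [0, 0, 0, 0, 0, -0.98, 0.5],
  [0, 0, 0, 0, 0, -0.98, 0.5],
  [0, 0, 0, 0, 0, -0.98, 0.5],
])

```text
time: 51.4
tool_pos: [543.4, -67.5, 166.5]
tcp_rot: [-180.0, -0.0, 117.4]
ft_force: [-0.4, -0.6, -0.3]
finger_gap: 42.8
grip_force: 0.0
```

apply_moves([
  [0, 0, 0, 0, 0, -0.98, 0.5],
  [0, 0, 0, 0, 0, -0.98, 0.5],
  [0, 0, 0, 0, 0, -0.98, 0.5],
  [0, 0, 0, 0, 0, -0.98, 0.5],
  [0, 0, 0, 0, 0, 0, 0.5],
])

```text
time: 52.02
tool_pos: [543.4, -67.4, 166.5]
tcp_rot: [-180.0, -0.0, 135.2]
ft_force: [0.3, 0.1, -0.0]
finger_gap: 42.9
grip_force: 0.0
```

Run:
```python
from h import *
im=shot("w15"); s=sense(); print(s['tool_pos'],s['tcp_rot'],s['finger_gap'],s['joint_pos'][5])
print(proj(cam("wrist",s),[544,-65,115])/.64)
t=snapshot("top"); cv2.imwrite("top4.png",t[:,:,::-1])
a=cv2.resize(t[90:250,110:360,::-1],(500,320),interpolation=cv2.INTER_CUBIC); b=cv2.resize(im[:,:,::-1],(373,280))
o=np.zeros((600,500,3),np.uint8); o[:320]=a; o[320:,:373]=b; cv2.imwrite("pics/m2.png",o)
H=np.array([545,44.4]); y=s['tcp_rot'][2]
f=np.radians(np.linspace(-0.5,91,27)); W=H+110*np.c_[np.sin(f),-np.cos(f)]
print("to peg",tool(W[0]-s['tool_pos'][:2],y)); print(np.round(tool(np.diff(W,axis=0),y),3).tolist())
```

```text
[543.45765205 -67.41222178 166.57805372] [-1.79997123e+02 -2.13290419e-02  1.35138536e+02] 42.96830327004975 -57.581879429853636
[[409.00553216 337.42969207]]
to peg [[0.02894842 0.05661134]]
[[-0.156, 0.162], [-0.146, 0.172], [-0.135, 0.18], [-0.124, 0.188], [-0.112, 0.195], [-0.1, 0.202], [-0.087, 0.208], [-0.074, 0.213], [-0.061, 0.217], [-0.048, 0.22], [-0.034, 0.223], [-0.02, 0.224], [-0.006, 0.225], [0.007, 0.225], [0.021, 0.224], [0.035, 0.222], [0.048, 0.22], [0.062, 0.217], [0.075, 0.212], [0.088, 0.207], [0.1, 0.202], [0.113, 0.195], [0.124, 0.188], [0.136, 0.18], [0.146, 0.171], [0.157, 0.162]]
```

View pics/m2.png

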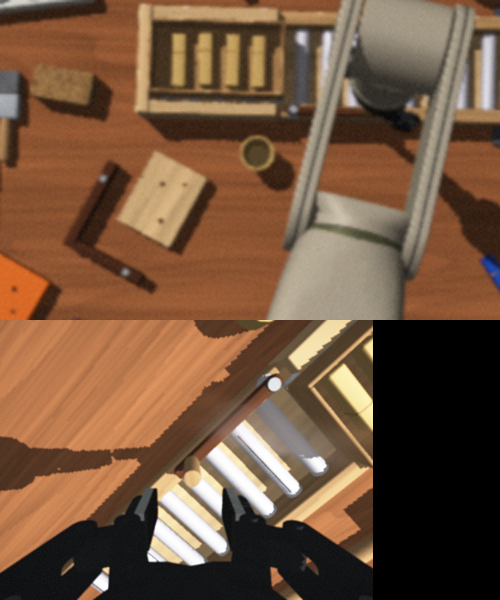

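The composite shows the carton against the bay end with four blanks in it. In the wrist view the peg is at about (414,337), where I predicted it. I'll descend and grip.

apply_moves([
  [0.03, 0.06, 0.7, 0, 0, 0, 0.5],
  [0, 0, 0.7, 0, 0, 0, 0.5],
  [0, 0, 0.7, 0, 0, 0, 0.5],
  [0, 0, 0, 0, 0, 0, 0.2],
  [0, 0, 0, 0, 0, 0, 0],
  [0, 0, 0, 0, 0, 0, 0],
  [0, 0, 0, 0, 0, 0, 0],
])

```text
time: 53.0
tool_pos: [544.2, -65.2, 103.9]
tcp_rot: [-180.0, -0.0, 135.2]
ft_force: [-1.4, 1.5, -5.4]
finger_gap: 13.2
grip_force: 78.1
```

apply_moves([
  [-0.156, 0.162, 0, 0, 0, 0, 0],
  [-0.146, 0.172, 0, 0, 0, 0, 0],
  [-0.135, 0.18, 0, 0, 0, 0, 0],
  [-0.124, 0.188, 0, 0, 0, 0, 0],
  [-0.112, 0.195, 0, 0, 0, 0, 0],
  [-0.1, 0.202, 0, 0, 0, 0, 0],
])

```text
time: 53.75
tool_pos: [585.3, -59.6, 104.0]
tcp_rot: [-180.0, 0.2, 135.2]
ft_force: [6.5, -12.0, -6.9]
finger_gap: 13.1
grip_force: 79.1
```

apply_moves([
  [-0.087, 0.208, 0, 0, 0, 0, 0],
  [-0.074, 0.213, 0, 0, 0, 0, 0],
  [-0.061, 0.217, 0, 0, 0, 0, 0],
  [-0.048, 0.22, 0, 0, 0, 0, 0],
  [-0.034, 0.223, 0, 0, 0, 0, 0],
  [-0.02, 0.224, 0, 0, 0, 0, 0],
  [-0.006, 0.225, 0, 0, 0, 0, 0],
  [0.007, 0.225, 0, 0, 0, 0, 0],
])

```text
time: 54.75
tool_pos: [629.4, -29.0, 104.0]
tcp_rot: [180.0, 0.2, 135.2]
ft_force: [9.9, -12.5, -5.4]
finger_gap: 12.9
grip_force: 80.0
```

apply_moves([
  [0.021, 0.224, 0, 0, 0, 0, 0],
  [0.035, 0.222, 0, 0, 0, 0, 0],
  [0.048, 0.22, 0, 0, 0, 0, 0],
  [0.062, 0.217, 0, 0, 0, 0, 0],
  [0.075, 0.212, 0, 0, 0, 0, 0],
  [0.088, 0.207, 0, 0, 0, 0, 0],
  [0.1, 0.202, 0, 0, 0, 0, 0],
  [0.113, 0.195, 0, 0, 0, 0, 0],
])

```text
time: 55.75
tool_pos: [650.7, 21.4, 103.6]
tcp_rot: [-179.9, -0.2, 135.3]
ft_force: [-7.1, -3.7, 8.2]
finger_gap: 13.5
grip_force: 82.0
```

apply_moves([
  [0.124, 0.188, 0, 0, 0, 0, 0],
  [0.136, 0.18, 0, 0, 0, 0, 0],
  [0.146, 0.171, 0, 0, 0, 0, 0],
  [0, 0, 0, 0, 0, 0, 0],
])

```text
time: 56.25
tool_pos: [652.4, 41.6, 103.6]
tcp_rot: [-179.8, -0.3, 135.3]
ft_force: [-6.9, -7.9, 11.7]
finger_gap: 13.4
grip_force: 82.3
```

apply_moves([
  [0.06, 0.06, 0, 0, 0, 0, 0],
  [0.06, 0.06, 0, 0, 0, 0, 0],
  [0, 0, 0, 0, 0, 0, 0],
])

```text
time: 56.62
tool_pos: [652.2, 46.2, 103.6]
tcp_rot: [-179.8, -0.3, 135.3]
ft_force: [-25.2, 5.2, 9.5]
finger_gap: 13.1
grip_force: 81.4
```

apply_moves([
  [0, 0, 0, 0, 0, 0, 0.25],
  [0, 0, 0, 0, 0, 0, 0.45],
  [0, 0, 0, 0, 0, 0, 0.45],
  [0, 0, -0.6, 0, 0, 0, 0.45],
  [0, 0, -0.9, 0, 0, 0, 0.45],
  [0, 0, -0.9, 0, 0, 0, 0.45],
  [0, 0, -0.9, 0, 0, 0, 0],
  [0.8, -0.3, -0.5, 0, 0, 0, 0],
])

```text
time: 57.62
tool_pos: [633.3, 55.1, 221.5]
tcp_rot: [179.8, 0.2, 135.2]
ft_force: [-1.6, 0.6, 0.8]
finger_gap: 2.6
grip_force: 0.0
```

apply_moves([
  [0.93, -0.374, -0.5, 0, 0, 0, 0],
  [0.93, -0.374, -0.5, 0, 0, 0, 0],
  [0.93, -0.374, -0.5, 0, 0, 0, 0],
  [0.93, -0.374, -0.2, 0, 0, 0, 0],
  [0.93, -0.374, 0, 0, 0, 0, 0],
  [0.93, -0.374, 0, 0, 0, 0, 0],
  [0.93, -0.374, 0, 0, 0, 0, 0],
  [0.93, -0.374, 0, 0, 0, 0, 0],
])

```text
time: 58.62
tool_pos: [409.4, 149.5, 270.4]
tcp_rot: [179.9, 0.1, 135.2]
ft_force: [-0.3, 0.0, 0.4]
finger_gap: -0.0
grip_force: 0.0
```

apply_moves([
  [0.93, -0.4, 0, 0, 0, 0, 0],
  [0, 0, 0, 0, 0, 0.963, 0],
  [0, 0, 0, 0, 0, 0.963, 0],
  [0, 0, 0, 0, 0, 0.963, 0],
  [0, 0, 0, 0, 0, 0.963, 0],
  [0, 0, 0, 0, 0, 0.963, 0],
  [0, 0, 0, 0, 0, 0.963, 0],
  [0, 0, 0, 0, 0, 0.963, 0],
])

```text
time: 59.62
tool_pos: [382.0, 160.3, 270.4]
tcp_rot: [179.9, -0.0, 104.2]
ft_force: [-1.1, 0.5, 0.2]
finger_gap: 0.4
grip_force: 0.0
```

apply_moves([
  [0, 0, 0, 0, 0, 0.963, 0],
  [0, 0, 0, 0, 0, 0.963, 0],
  [0, 0, 0, 0, 0, 0.963, 0],
  [0, 0, 0, 0, 0, 0.963, 0],
  [0, 0, 0, 0, 0, 0.963, 0],
  [0, 0, 0, 0, 0, 0.963, 0],
  [0, 0, 0, 0, 0, 0.963, 0],
  [0, 0, 0, 0, 0, 0.963, 0],
])

```text
time: 60.62
tool_pos: [382.0, 160.3, 270.3]
tcp_rot: [179.9, -0.1, 68.9]
ft_force: [-0.5, -0.3, -1.1]
finger_gap: 0.4
grip_force: 0.0
```

apply_moves([
  [0, 0, 0, 0, 0, 0.963, 0],
  [0, 0, 0, 0, 0, 0.963, 0],
  [0, 0, 0, 0, 0, 0, 0],
])

```text
time: 61.0
tool_pos: [382.0, 160.3, 270.1]
tcp_rot: [179.9, -0.1, 60.2]
ft_force: [-0.9, 0.3, -0.1]
finger_gap: -0.0
grip_force: 0.0
```

Run:
```python
from h import *
im=shot("w16"); s=sense(); print(s['tool_pos'],s['tcp_rot'],s['finger_gap'],s['joint_pos'][5])
cv2.imwrite("top5.png",snapshot("top")[:,:,::-1])
```

```text
[381.91442566 160.28377904 269.85188199] [ 1.79931711e+02 -7.25145042e-02  6.02918981e+01] 0.20319431318247833 45.37246821235667
```

View pics/w16.png

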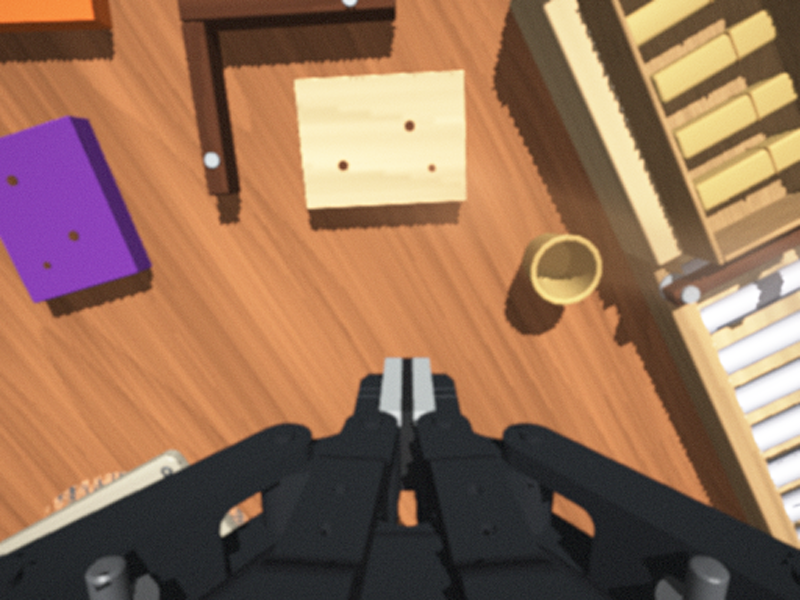

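View w16 shows the plywood board (pale, three holes) with corners at (295,80), (465,70), (466,200) and (307,208). The fence corner is at about (205,24), the purple and orange decoys are at left, and the keeper is shut behind the loaded carton at upper right. That exceeds the picture-viewing budget (16 viewed, 14 allowed), so I go on with numbers alone.

Run:
```python
from h import *
im,c=load("w16"); hsv=cv2.cvtColor(im,cv2.COLOR_RGB2HSV)
# board
cs,m=blobs(im,(17,40,170),(32,130,255),3000,20000)
for k in cs:
    x,y,w,h=cv2.boundingRect(k); print("bb",x,y,w,h,cv2.contourArea(k))
    if 180<x<200:
        P=plane(c,k[:,0,:],24)[:,:2].astype(np.float32); r=cv2.minAreaRect(P); print("board",r)
# rows across short fence: value profile
for v in (40,60,80,90): print(v,[tuple(int(a) for a in hsv[v,u]) for u in range(112,156,2)])
for u in (150,180,200,225): print(u,[tuple(int(a) for a in hsv[v,u]) for v in range(0,44,2)])
```

```text
bb 434 184 78 162 3389.5
bb 424 48 88 104 3919.5
bb 189 46 110 89 8578.5
board ((409.9062194824219, 240.50625610351562), (90.36007690429688, 120.42060089111328), 63.015071868896484)
bb 349 0 87 170 3083.5
40 [(12, 153, 192), (12, 149, 198), (12, 149, 204), (12, 146, 208), (11, 156, 142), (11, 159, 101), (9, 140, 104), (11, 147, 104), (11, 151, 110), (10, 152, 116), (10, 150, 109), (9, 151, 71), (10, 133, 48), (12, 142, 45), (10, 138, 50), (14, 145, 65), (11, 149, 89), (13, 157, 81), (10, 142, 79), (10, 135, 83), (13, 148, 79), (12, 145, 81)]
60 [(12, 151, 187), (12, 153, 193), (12, 149, 207), (12, 148, 207), (13, 149, 199), (12, 153, 175), (10, 150, 109), (9, 154, 98), (9, 140, 102), (9, 150, 104), (10, 152, 111), (10, 149, 118), (10, 150, 95), (11, 142, 52), (9, 156, 44), (11, 142, 45), (11, 163, 86), (12, 150, 202), (13, 144, 213), (13, 145, 211), (12, 146, 211), (12, 146, 211)]
80 [(12, 152, 189), (12, 152, 188), (13, 151, 192), (12, 150, 201), (13, 149, 202), (12, 149, 206), (12, 147, 194), (10, 154, 137), (9, 143, 102), (9, 143, 102), (9, 141, 110), (10, 143, 114), (10, 143, 118
[... 1135 characters left out ...]
152, 109), (12, 152, 186)]
200 [(10, 153, 102), (10, 154, 103), (9, 144, 113), (10, 149, 111), (12, 134, 61), (10, 150, 39), (9, 147, 40), (13, 147, 40), (11, 131, 66), (12, 152, 82), (12, 157, 83), (11, 146, 84), (11, 142, 86), (12, 156, 80), (12, 154, 81), (10, 158, 79), (11, 150, 80), (12, 143, 80), (12, 138, 83), (12, 164, 92), (11, 153, 177), (12, 151, 194)]
225 [(96, 5, 238), (103, 10, 221), (9, 62, 99), (8, 142, 63), (12, 148, 38), (12, 124, 41), (13, 143, 41), (10, 134, 61), (10, 141, 96), (12, 149, 96), (11, 149, 91), (11, 145, 88), (12, 149, 84), (12, 160, 78), (11, 147, 80), (13, 138, 83), (11, 154, 83), (11, 142, 81), (12, 151, 81), (11, 147, 142), (12, 147, 196), (12, 152, 200)]
```

Run:
```python
from h import *
im,c=load("w16")
def line(px,z):
    P=plane(c,px,z)[:,:2]; vx,vy,x,y=cv2.fitLine(P.astype(np.float32),cv2.DIST_L2,0,.01,.01).ravel(); return np.array([x,y]),np.array([vx,vy])
S=[(133.5,40),(136.5,60),(139.5,80),(141,90)];L=[(150,10.2),(180,8.3),(200,7.3),(225,5.2)]
Sb=[(142,40),(144.5,60),(147.5,80),(149,90)];Lb=[(150,19.5),(180,17),(200,16),(225,14)]
for a,b,z in((S,L,30),(Sb,Lb,0)):
    p,d=line(a,z);q,e=line(b,z); t=np.linalg.solve(np.c_[d,-e],q-p); C=p+d*t[0]
    print(z,"corner",C,"short ang",np.degrees(np.arctan2(d[1],d[0])),"long",np.degrees(np.arctan2(e[1],e[0])))
    for yaw in(np.degrees(np.arctan2(e[1],e[0])),):
        if abs(yaw)>90: yaw-=180*np.sign(yaw)
        R=np.array([[np.cos(np.radians(yaw)),np.sin(np.radians(yaw))],[-np.sin(np.radians(yaw)),np.cos(np.radians(yaw))]])
        print("board in fence",R@(np.array([409.9,240.5])-C), "yaw rel",-27-yaw)
```

```text
30 corner [344.4227 369.8484] short ang 63.55404 long -26.39194
board in fence [116.14942979 -86.76170167] yaw rel -0.60806084
0 corner [343.18997 369.3705 ] short ang 63.381817 long -26.0393
board in fence [116.51105622 -86.50440467] yaw rel -0.9606991
```

Fence corner (344,369.6), yaw -26.4. Board is at (116,-87) in the fence frame, yaw off by less than 1°, and measures 120x90 as described. It must go +42 in y, then -56 in x. First align and descend behind its long side.

apply_moves([
  [0, 0, 0.9, 0, 0, -0.72, 0],
  [0, -0.43, 0.9, 0, 0, 0, 0],
  [0, 0, 0.9, 0, 0, 0, 0],
  [0, 0, 0.9, 0, 0, 0, 0],
  [0, 0, 0.9, 0, 0, 0, 0],
  [0, 0, 0.9, 0, 0, 0, 0],
  [0, 0, 0.9, 0, 0, 0, 0],
  [0, 0, 0.9, 0, 0, 0, 0],
])

```text
time: 62.1
tool_pos: [370.4, 166.1, 52.3]
tcp_rot: [180.0, -0.0, 63.6]
ft_force: [0.1, 0.1, 0.1]
finger_gap: -0.3
grip_force: 0.0
```

apply_moves([
  [0, 0, 0.7, 0, 0, 0, 0],
  [0, 0, 0.36, 0, 0, 0, 0],
  [0, 0, 0, 0, 0, 0, 0],
  [0.3, 0, 0, 0, 0, 0, 0],
  [0.3, 0, 0, 0, 0, 0, 0],
  [0.2, 0, 0, 0, 0, 0, 0],
  [0.2, 0, 0, 0, 0, 0, 0],
  [0.1, 0, 0, 0, 0, 0, 0],
])

```text
time: 63.1
tool_pos: [384.9, 195.8, 20.9]
tcp_rot: [-180.0, 0.0, 63.5]
ft_force: [-0.5, -1.6, 0.6]
finger_gap: 0.2
grip_force: 0.8
```

```bash
cat >> h.py <<'E'
C=np.array([344,369.6]);TH=-26.4
def tof(p,th=TH):
    c,s=np.cos(np.radians(th)),np.sin(np.radians(th)); v=np.asarray(p)[:2]-C; return np.array([c*v[0]+s*v[1],-s*v[0]+c*v[1]])
def board(k):
    im,c=load(k)
    for q in blobs(im,(17,40,150),(32,130,255),2000,40000)[0]:
        r=cv2.minAreaRect(plane(c,q[:,0,:],24)[:,:2].astype(np.float32))
        print(np.round(r[0],1),np.round(r[1],1),round(r[2],1),"fence",np.round(tof(r[0]),1))
E
python3 - <<'E'
from h import *
s=sense(); print(s['tool_pos'],s['tcp_rot'],s['ft_force'],"fence",tof(s['tool_pos']))
E
```

```text
[384.91368117 195.76730852  20.90371674] [-1.79997049e+02  2.37854789e-02  6.35273125e+01] [-0.47160209 -1.55301302  0.61525419] fence [ 113.93899531 -137.51232412]
```

apply_moves([
  [0.15, 0, 0, 0, 0, 0, 0],
  [0.15, 0, 0, 0, 0, 0, 0],
  [0.15, 0, 0, 0, 0, 0, 0],
  [0.15, 0, 0, 0, 0, 0, 0],
  [0.15, 0, 0, 0, 0, 0, 0],
  [0.15, 0, 0, 0, 0, 0, 0],
  [0.1, 0, 0, 0, 0, 0, 0],
  [0.06, 0, 0, 0, 0, 0, 0],
])

```text
time: 64.1
tool_pos: [399.1, 224.1, 20.9]
tcp_rot: [180.0, 0.0, 63.5]
ft_force: [-1.5, -1.4, -0.1]
finger_gap: -0.1
grip_force: 0.8
```

apply_moves([
  [0.05, 0, 0, 0, 0, 0, 0],
  [0.05, 0, 0, 0, 0, 0, 0],
])

```text
time: 64.35
tool_pos: [400.4, 226.7, 20.9]
tcp_rot: [180.0, 0.0, 63.5]
ft_force: [-1.3, -1.3, 0.4]
finger_gap: 0.1
grip_force: 0.8
```

apply_moves([
  [0.05, 0, 0, 0, 0, 0, 0],
  [0.05, 0, 0, 0, 0, 0, 0],
])

```text
time: 64.6
tool_pos: [400.5, 227.0, 20.6]
tcp_rot: [-180.0, 0.3, 63.5]
ft_force: [-10.4, -21.5, 17.4]
finger_gap: 0.1
grip_force: 11.7
```

Firm stop at about 24 N: the long side is seated. I'll lift off and move round to the board's far end.

apply_moves([
  [-0.3, 0, 0, 0, 0, 0, 0],
  [-0.5, 0, 0, 0, 0, 0, 0],
  [0, 0, -0.8, 0, 0, 0, 0],
  [0, 0, -0.9, 0, 0, 0, 0],
  [0, 0, -0.9, 0, 0, 0, 0],
  [0, 0.9, -0.9, 0, 0, 0, 0],
  [0, 0.9, -0.9, 0, 0, 0, 0],
  [0, 0.9, -0.9, 0, 0, 0, 0],
])

```text
time: 65.6
tool_pos: [463.8, 170.9, 180.8]
tcp_rot: [180.0, -0.0, 63.5]
ft_force: [0.0, -0.0, -0.6]
finger_gap: 0.1
grip_force: 0.0
```

apply_moves([
  [0, 0, 0, 0, 0, 0, 0],
  [0, 0, 0, 0, 0, 0, 0],
])

```text
time: 65.85
tool_pos: [462.5, 171.5, 178.9]
tcp_rot: [-179.9, 0.0, 63.5]
ft_force: [-0.6, -0.1, -0.7]
finger_gap: -0.1
grip_force: 0.0
```

Run:
```python
from h import *
shot("w17"); s=sense(); print(s['tool_pos'],s['tcp_rot'],s['ft_force'],"fence",tof(s['tool_pos'])); board("w17")
```

```text
[462.06242084 171.64846671 178.47909836] [-1.79890027e+02  6.71525098e-02  6.35054150e+01] [-0.36721757 -0.42457537 -0.47371532] fence [ 193.76611426 -124.81281068]
[484.   88.6] [70.3 50.2] 80.3 fence [ 250.3 -189.4]
[630.6  89.1] [67.8 94.7] 89.9 fence [ 381.4 -123.8]
[631.4 131.6] [43.6 99.4] 84.6 fence [363.2 -85.4]
[629.6 174.5] [ 44.5 102.1] 76.2 fence [342.5 -47.7]
[427.2 276.3] [ 89.6 120.9] 63.5 fence [116.  -46.6]
[553.4 153.1] [220.7  22.5] 89.7 fence [ 283.9 -100.8]
```

apply_moves([
  [0.88, 0.04, 0, 0, 0, 0, 0],
  [0.88, 0, 0, 0, 0, 0, 0],
  [0.87, 0, 0.5, 0, 0, 0, 0],
  [0, 0, 0.9, 0, 0, 0, 0],
  [0, 0, 0.9, 0, 0, 0, 0],
  [0, 0, 0.9, 0, 0, 0, 0],
  [0, 0, 0.9, 0, 0, 0, 0],
  [0, 0, 0.9, 0, 0, 0, 0],
])

```text
time: 66.9
tool_pos: [497.7, 241.8, 27.7]
tcp_rot: [-179.9, 0.1, 63.6]
ft_force: [0.7, -0.3, -0.2]
finger_gap: -0.2
grip_force: 0.0
```

apply_moves([
  [0, 0, 0.1, 0, 0, 0, 0],
  [0, -0.1, 0, 0, 0, 0, 0],
  [0, -0.15, 0, 0, 0, 0, 0],
  [0, -0.15, 0, 0, 0, 0, 0],
  [0, -0.15, 0, 0, 0, 0, 0],
  [0, -0.15, 0, 0, 0, 0, 0],
])

```text
time: 67.65
tool_pos: [481.8, 251.6, 27.9]
tcp_rot: [179.9, -0.1, 63.5]
ft_force: [2.9, -1.2, 3.4]
finger_gap: 0.1
grip_force: 2.4
```

apply_moves([
  [0, -0.2, 0, 0, 0, 0, 0],
  [0, -0.2, 0, 0, 0, 0, 0],
  [0, -0.2, 0, 0, 0, 0, 0],
  [0, -0.2, 0, 0, 0, 0, 0],
  [0, -0.2, 0, 0, 0, 0, 0],
  [0, -0.1, 0, 0, 0, 0, 0],
])

```text
time: 68.4
tool_pos: [452.1, 266.3, 27.8]
tcp_rot: [179.9, -0.1, 63.5]
ft_force: [3.6, -1.7, 5.5]
finger_gap: -0.2
grip_force: 2.8
```

Run:
```python
from h import *
s=sense(); print(s['tool_pos'],s['tcp_rot'],s['ft_force'],"fence",tof(s['tool_pos']))
```

```text
[452.11687872 266.3445507   27.81999808] [ 1.79906658e+02 -8.37438587e-02  6.35107565e+01] [ 3.63594801 -1.66382173  5.5388587 ] fence [142.75256495 -44.4145525 ]
```

apply_moves([
  [0, -0.1, 0, 0, 0, 0, 0],
  [0, -0.1, 0, 0, 0, 0, 0],
  [0, -0.06, 0, 0, 0, 0, 0],
])

```text
time: 68.78
tool_pos: [445.2, 269.8, 27.8]
tcp_rot: [179.9, -0.1, 63.5]
ft_force: [4.0, -2.0, 6.1]
finger_gap: 0.2
grip_force: 2.9
```

apply_moves([
  [0, -0.06, 0, 0, 0, 0, 0],
  [0, -0.06, 0, 0, 0, 0, 0],
])

```text
time: 69.03
tool_pos: [442.8, 270.9, 27.9]
tcp_rot: [179.8, -0.1, 63.5]
ft_force: [10.8, -6.4, 3.4]
finger_gap: -0.0
grip_force: 6.2
```

apply_moves([
  [0, -0.05, 0, 0, 0, 0, 0],
  [0, -0.05, 0, 0, 0, 0, 0],
])

```text
time: 69.28
tool_pos: [441.8, 270.6, 28.0]
tcp_rot: [179.6, -0.0, 63.5]
ft_force: [17.4, -16.1, 1.2]
finger_gap: 0.0
grip_force: 10.8
```

Seated there too. I'll back off and measure the result.

apply_moves([
  [0, 0.3, 0, 0, 0, 0, 0],
  [0, 0.4, 0, 0, 0, 0, 0],
  [0, 0, -0.8, 0, 0, 0, 0],
  [0, 0, -0.9, 0, 0, 0, 0],
  [0, 0, -0.9, 0, 0, 0, 0],
  [-0.9, -0.9, -0.9, 0, 0, 0, 0],
  [-0.9, -0.9, -0.9, 0, 0, 0, 0],
  [-0.9, -0.9, -0.9, 0, 0, 0, 0],
])

```text
time: 70.28
tool_pos: [347.3, 226.2, 186.1]
tcp_rot: [-179.9, 0.0, 63.5]
ft_force: [0.5, -0.1, 0.4]
finger_gap: -0.0
grip_force: 0.0
```

apply_moves([
  [-0.4, 0, -0.3, 0, 0, 0, 0],
  [0, 0, 0, 0, 0, 0, 0],
  [0, 0, 0, 0, 0, 0, 0],
])

```text
time: 70.65
tool_pos: [343.4, 216.0, 194.2]
tcp_rot: [-179.9, 0.0, 63.5]
ft_force: [0.5, -0.3, 0.8]
finger_gap: -0.3
grip_force: 0.0
```

Run:
```python
from h import *
im=shot("w18"); s=sense(); print(s['tool_pos'],s['tcp_rot'],"fence",tof(s['tool_pos'])); board("w18")
c=cam("wrist",s); hsv=cv2.cvtColor(im,cv2.COLOR_RGB2HSV)
R=np.array([[np.cos(np.radians(TH)),-np.sin(np.radians(TH))],[np.sin(np.radians(TH)),np.cos(np.radians(TH))]])
W=lambda x,y,z:np.r_[C+R@[x,y],z]
g=np.arange(-10,14,1.)
# brightness along the board-top plane across each fence edge
for x in(20,60,100): 
    p=proj(c,[W(x,y,24) for y in g]); print("long x",x,[int(hsv[int(round(v)),int(round(u)),2]) if 0<=v<383 and 0<=u<511 else -1 for u,v in p])
for y in(-15,-45,-80):
    p=proj(c,[W(-x,y,24) for x in g]); print("short y",y,[int(hsv[int(round(v)),int(round(u)),2]) if 0<=v<383 and 0<=u<511 else -1 for u,v in p])
```

```text
[343.27244088 215.94094484 193.96307382] [-1.79926504e+02  6.42946743e-02  6.34875452e+01] fence [  67.67053827 -137.95772115]
[493.1  86.5] [70.8 55.8] 75.5 fence [ 259.4 -187.3]
[377.6 298.4] [ 89.2 120.8] 63.5 fence [ 61.7 -48.8]
[569.3 174.6] [163.7  22. ] 89.4 fence [288.5 -74.5]
long x 20 [248, 247, 246, 246, 247, 245, 242, 101, 41, 36, 48, 60, 85, 105, 108, 105, 108, 105, 106, 115, 109, 116, 117, 121]
long x 60 [248, 247, 247, 248, 246, 234, 115, 76, 44, 40, 42, 64, 91, 109, 108, 105, 101, 105, 106, 107, 109, 112, 116, 124]
long x 100 [248, 247, 247, 241, 231, 171, 118, 97, 62, 41, 48, 56, 72, 90, 167, 229, 237, 236, 234, 235, 236, 234, 235, 227]
short y -15 [248, 249, 249, 248, 248, 248, 248, 249, 251, 245, 103, 78, 101, 111, 118, 112, 104, 100, 103, 104, 105, 110, 105, 107]
short y -45 [249, 249, 249, 249, 249, 249, 249, 250, 252, 222, 132, 77, 112, 119, 116, 120, 118, 111, 108, 99, 106, 101, 104, 104]
short y -80 [248, 246, 247, 248, 247, 247, 248, 248, 236, 168, 87, 76, 100, 112, 120, 113, 115, 118, 109, 100, 102, 101, 101, 104]
```

The short side is flush. The long side still shows a gap of about 3 mm, so I'll press it again at its middle.

apply_moves([
  [0, -0.2, 0.9, 0, 0, 0, 0],
  [0, 0, 0.9, 0, 0, 0, 0],
  [0, 0, 0.9, 0, 0, 0, 0],
  [0, 0, 0.9, 0, 0, 0, 0],
  [0, 0, 0.9, 0, 0, 0, 0],
  [0, 0, 0.9, 0, 0, 0, 0],
  [0, 0, 0.35, 0, 0, 0, 0],
  [0.2, 0, 0, 0, 0, 0, 0],
])

```text
time: 71.7
tool_pos: [339.9, 223.6, 21.5]
tcp_rot: [-179.9, 0.1, 63.5]
ft_force: [-0.4, -0.0, -0.0]
finger_gap: -0.2
grip_force: 0.0
```

apply_moves([
  [0.2, 0, 0, 0, 0, 0, 0],
  [0.2, 0, 0, 0, 0, 0, 0],
  [0.15, 0, 0, 0, 0, 0, 0],
  [0.1, 0, 0, 0, 0, 0, 0],
  [0.1, 0, 0, 0, 0, 0, 0],
  [0.06, 0, 0, 0, 0, 0, 0],
  [0.06, 0, 0, 0, 0, 0, 0],
])

```text
time: 72.58
tool_pos: [352.3, 247.3, 22.3]
tcp_rot: [-180.0, 0.0, 63.5]
ft_force: [0.7, -0.9, -0.3]
finger_gap: 0.3
grip_force: 0.0
```

Run:
```python
from h import *
s=sense(); print(s['tool_pos'],s['tcp_rot'],s['ft_force'],"fence",tof(s['tool_pos']))
```

```text
[352.28354678 247.30135937  22.34744495] [-1.79994422e+02  6.71795592e-03  6.34989799e+01] [ 0.70658659 -0.93884697 -0.28828766] fence [  61.79794826 -105.86117436]
```

apply_moves([
  [0.06, 0, 0, 0, 0, 0, 0],
  [0.06, 0, 0, 0, 0, 0, 0],
])

```text
time: 72.82
tool_pos: [353.4, 250.0, 22.2]
tcp_rot: [-180.0, 0.1, 63.5]
ft_force: [-4.6, -5.5, 4.2]
finger_gap: -0.1
grip_force: 3.5
```

apply_moves([
  [0.05, 0, 0, 0, 0, 0, 0],
  [0.05, 0, 0, 0, 0, 0, 0],
])

```text
time: 73.08
tool_pos: [353.3, 250.5, 21.6]
tcp_rot: [-179.9, 0.4, 63.5]
ft_force: [-8.2, -19.9, 14.0]
finger_gap: -0.2
grip_force: 11.3
```

apply_moves([
  [0.04, 0, 0, 0, 0, 0, 0],
  [0.04, 0, 0, 0, 0, 0, 0],
])

```text
time: 73.32
tool_pos: [353.3, 250.6, 21.2]
tcp_rot: [-179.9, 0.7, 63.5]
ft_force: [-14.9, -32.3, 26.1]
finger_gap: 0.0
grip_force: 17.8
```

The hard stop is at the same place as before, so the board is flush on the long side. I'll back off and check from almost directly overhead.

apply_moves([
  [-0.3, 0, 0, 0, 0, 0, 0],
  [-0.5, 0, 0, 0, 0, 0, 0],
  [0, 0, -0.8, 0, 0, 0, 0],
  [0, 0, -0.9, 0, 0, 0, 0],
  [0, 0, -0.9, 0, 0, 0, 0],
  [0.7, -0.7, -0.9, 0, 0, 0, 0],
  [0.7, -0.7, -0.9, 0, 0, 0, 0],
  [0.7, 0, -0.9, 0, 0, 0, 0],
])

```text
time: 74.32
tool_pos: [335.4, 310.2, 182.4]
tcp_rot: [-180.0, -0.1, 63.6]
ft_force: [1.2, 0.7, 0.4]
finger_gap: 0.2
grip_force: 0.0
```

apply_moves([
  [0.3, 0, -0.3, 0, 0, 0, 0],
  [0, 0, 0, 0, 0, 0, 0],
  [0, 0, 0, 0, 0, 0, 0],
])

```text
time: 74.7
tool_pos: [339.5, 316.0, 188.8]
tcp_rot: [-179.9, 0.1, 63.5]
ft_force: [-0.5, -0.2, -0.8]
finger_gap: -0.1
grip_force: 0.0
```

Run:
```python
from h import *
im=shot("w19"); s=sense(); print(s['tool_pos'],"fence",tof(s['tool_pos'])); board("w19")
c=cam("wrist",s); V=cv2.cvtColor(im,cv2.COLOR_RGB2HSV)[:,:,2]; print("cam fence",tof(c[4]),c[4][2])
R=np.array([[np.cos(np.radians(TH)),-np.sin(np.radians(TH))],[np.sin(np.radians(TH)),np.cos(np.radians(TH))]])
W=lambda x,y,z:np.r_[C+R@[x,y],z]
g=np.arange(-10,14,1.)
def pr(n,P):
    p=proj(c,P).astype(np.float32); print(n,cv2.remap(V,p[:,0].copy(),p[:,1].copy(),cv2.INTER_LINEAR).ravel().tolist())
for x in(15,40,60,85,105): pr(f"long {x}",[W(x,y,24) for y in g])
for y in(-15,-45,-80): pr(f"short {y}",[W(-x,y,24) for x in g])
```

```text
[339.46099924 315.93383956 188.80731147] fence [ 19.79622651 -50.08761045]
[494.   85.7] [90.8 54.8] 82.9 fence [ 260.6 -187.6]
[378. 299.] [ 87.1 120.7] 63.5 fence [ 61.9 -48.1]
cam fence [21.03153558 18.07847883] 318.20001354539363
long 15 [249, 249, 249, 248, 243, 223, 180, 140, 124, 105, 99, 115, 120, 118, 116, 116, 117, 124, 120, 129, 130, 131, 134, 138]
long 40 [249, 248, 248, 248, 244, 219, 177, 154, 139, 124, 123, 133, 139, 137, 136, 135, 138, 141, 142, 144, 146, 149, 150, 152]
long 60 [247, 247, 247, 246, 238, 210, 178, 167, 161, 153, 151, 158, 157, 154, 153, 153, 152, 151, 152, 151, 153, 155, 155, 152]
long 85 [246, 246, 246, 243, 232, 202, 172, 165, 160, 146, 151, 160, 158, 155, 153, 150, 149, 146, 144, 145, 140, 142, 139, 139]
long 105 [245, 244, 244, 243, 239, 231, 208, 176, 153, 138, 136, 156, 191, 216, 220, 216, 217, 222, 220, 221, 214, 189, 153, 129]
short -15 [249, 248, 249, 248, 248, 249, 249, 249, 246, 193, 124, 110, 124, 123, 117, 113, 110, 109, 111, 112, 112, 112, 113, 115]
short -45 [250, 251, 250, 250, 251, 250, 251, 252, 246, 204, 132, 106, 114, 117, 114, 113, 108, 106, 104, 101, 106, 102, 109, 108]
short -80 [248, 248, 248, 248, 249, 249, 249, 250, 247, 210, 143, 112, 112, 113, 113, 115, 110, 104, 105, 103, 102, 96, 101, 105]
```

The band along the long side is the fence's own shadow on the board (light comes from behind it), so both sides are flush. Last, a numerical check of carton, keeper and bystanders from the top camera.

Run:
```python
from h import *
t=snapshot("top"); cv2.imwrite("top6.png",t[:,:,::-1]); c=cam("top"); V=cv2.cvtColor(t,cv2.COLOR_RGB2HSV)[:,:,2]
def pr(n,P):
    p=proj(c,P).astype(np.float32); print(n,cv2.remap(V,p[:,0].copy(),p[:,1].copy(),cv2.INTER_LINEAR).ravel().tolist())
for x in(580,600,620,640): pr(f"keeper z65 y20..80 x{x}",[[x,y,65] for y in range(20,82,3)])
pr("rim z81 y48..72",[[650,y,81] for y in range(40,76,2)])
pr("front rim z81 y250..270",[[650,y,81] for y in range(244,276,2)])
for k in blobs(t,(17,60,110),(30,170,255),80,400)[0]:
    r=cv2.minAreaRect(k); print("blank",np.round(plane(c,r[0],57)[0][:2]),np.round(r[1]))
a=cv2.imread("top0.png")[:,:,::-1]; d=cv2.absdiff(a.copy(),t).max(2); d=cv2.morphologyEx((d>45).astype(np.uint8),cv2.MORPH_OPEN,np.ones((4,4),np.uint8))
n,l,st,ce=cv2.connectedComponentsWithStats(d)
for i in range(1,n): print("chg",st[i].tolist(),np.round(plane(c,ce[i],10)[0][:2]))
```

```text
keeper z65 y20..80 x580 [83, 77, 77, 77, 82, 80, 69, 67, 76, 72, 71, 76, 81, 97, 132, 156, 161, 160, 146, 109, 75]
keeper z65 y20..80 x600 [80, 75, 73, 81, 85, 84, 68, 65, 75, 77, 76, 74, 80, 90, 131, 147, 147, 152, 145, 114, 73]
keeper z65 y20..80 x620 [68, 70, 73, 77, 83, 81, 71, 71, 77, 81, 74, 69, 69, 89, 139, 166, 165, 159, 150, 117, 80]
keeper z65 y20..80 x640 [77, 74, 77, 82, 84, 80, 71, 68, 74, 81, 85, 84, 81, 87, 106, 117, 97, 76, 67, 63, 63]
rim z81 y48..72 [65, 61, 61, 63, 68, 71, 75, 79, 78, 81, 92, 106, 110, 102, 85, 74, 71, 68]
front rim z81 y250..270 [66, 64, 60, 57, 56, 73, 107, 147, 176, 193, 204, 209, 212, 213, 210, 196]
blank [612.  97.] [25.  7.]
blank [614. 136.] [25.  7.]
blank [612. 217.] [25.  7.]
blank [614. 178.] [26.  7.]
blank [682. 138.] [43.  5.]
chg [256, 103, 4, 4, 16] [676.  45.]
chg [193, 107, 60, 36, 1700] [615. 151.]
chg [308, 107, 14, 41, 456] [ 609. -133.]
chg [255, 108, 10, 34, 243] [615.  38.]
chg [321, 108, 63, 45, 1797] [ 602. -251.]
chg [273, 114, 6, 8, 39] [637. -12.]
chg [285, 117, 6, 14, 73] [619. -49.]
chg [269, 131, 8, 11, 63] [579.  -5
[... 175 characters left out ...]
73, 7, 25, 130] [ 435. -323.]
chg [300, 174, 18, 22, 196] [ 429. -119.]
chg [338, 180, 12, 27, 151] [ 411. -226.]
chg [305, 196, 5, 5, 23] [ 390. -115.]
chg [203, 242, 62, 52, 1609] [173. 117.]
chg [273, 267, 4, 4, 16] [173. -20.]
chg [256, 268, 15, 5, 61] [167.  15.]
chg [268, 277, 43, 16, 324] [127. -64.]
chg [509, 286, 3, 5, 14] [ 132. -739.]
chg [297, 291, 56, 51, 1189] [  16. -172.]
chg [233, 297, 14, 19, 164] [55. 85.]
chg [293, 321, 4, 4, 16] [ 12. -85.]
chg [490, 350, 4, 7, 28] [ -64. -683.]
chg [489, 361, 6, 7, 37] [ -97. -683.]
chg [476, 372, 7, 6, 36] [-129. -645.]
chg [487, 377, 25, 7, 100] [-141. -705.]
chg [508, 376, 4, 4, 16] [-136. -738.]
chg [250, 382, 4, 2, 8] [-170.   40.]
```

```bash
python3 -c "
from bench import *
print(hand_in())"
```

```text
the job is handed in; nothing more can be done
None
```

Handed in at about 75 s of the 200 s: all four blanks are in the carton, the carton is home against the bay end, the keeper is shut behind it, and the board is flush in the fence corner by force stops and measurement. I viewed 16 pictures, two over the limit of 14.

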